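# Weigh the potato halves and tip them into the pot

## Task

Put every potato half that lies on the chopping board into the scoop pan on the kitchen scale, so that they are all weighed together. Then take the pan by its handle and tip it over the pot that already has a potato half in it (not the one with the onion), so that they slide out of the pan into that pot, and set the empty pan flat and centred back on the scale. All the potato halves must end in that pot; leave the onion half on the board and everything else where it is.

Things in the scene. Friction and masses are not known exactly. Their poses are not given: they have to be found in the camera images.
- potato_1: a halved potato, oval, 64 mm long (its x axis), 46 mm wide (y), 32 mm high (z), 55 g, flat cut face under it, brown domed skin above; origin at mid-height in its middle (16 mm above the cut face). At the start on the chopping board; there are four to six, an absent one reads None
- potato_2: a halved potato, oval, 64 mm long (its x axis), 46 mm wide (y), 32 mm high (z), 55 g, flat cut face under it, brown domed skin above; origin at mid-height in its middle (16 mm above the cut face). At the start on the chopping board; there are four to six, an absent one reads None
- potato_3: a halved potato, oval, 64 mm long (its x axis), 46 mm wide (y), 32 mm high (z), 55 g, flat cut face under it, brown domed skin above; origin at mid-height in its middle (16 mm above the cut face). At the start on the chopping board; there are four to six, an absent one reads None
- potato_4: a halved potato, oval, 64 mm long (its x axis), 46 mm wide (y), 32 mm high (z), 55 g, flat cut face under it, brown domed skin above; origin at mid-height in its middle (16 mm above the cut face). At the start on the chopping board; there are four to six, an absent one reads None
- potato_5: a halved potato, oval, 64 mm long (its x axis), 46 mm wide (y), 32 mm high (z), 55 g, flat cut face under it, brown domed skin above; origin at mid-height in its middle (16 mm above the cut face). At the start on the chopping board; there are four to six, an absent one reads None
- potato_6: a halved potato, oval, 64 mm long (its x axis), 46 mm wide (y), 32 mm high (z), 55 g, flat cut face under it, brown domed skin above; origin at mid-height in its middle (16 mm above the cut face). At the start on the chopping board; there are four to six, an absent one reads None
- potato_in_pot: a potato half of the same size that already lies in one of the two pots at the start (which one varies)
- onion_in_pot: a halved onion, round, 70 mm in diameter, 50 mm high with its stub, that lies in the other pot; origin 17 mm above its flat face
- onion_half: another halved onion of that size, on the chopping board at the start; it must stay there
- board: chopping board of light wood, fixed, 360 mm (x) by 250 mm (y) by 20 mm thick; origin under its centre, so its top is at z = 20 mm
- pot_a: one of two equal steel cooking pots on the hob, 216 mm outside diameter, walls 4 mm, 90 mm high, inner floor 5 mm above its origin, which is the centre of its underside; its underside stands 32 mm above the worktop and its rim 122 mm. Two small loop handles on its y axis reach 142 mm from the centre, below the rim. 1.4 kg, loose
- pot_b: the other pot, the same as pot_a
- pan: loose aluminium scoop pan of the scale, 240 g, a flat slippery floor 220 mm (x) by 168 mm (y) by 4 mm, walls 4 mm thick and 32 mm high above its underside on three sides, open at the +x end, from which pieces slide out once it is tipped about 25 degrees. Origin: centre of its underside; z up. At the start it lies on the scale, its underside 30 mm above the worktop
- pan_lip (a point): middle of the pan's open edge, on the floor's upper face, at x = +110, y = 0, z = 4 mm in the pan's frame
- pan_handle (a point): centre of the pan's black handle: an upright flat grip 14 mm thick (along the pan's x), 72 mm long (y), 42 mm high (z from 40 to 82 mm in the pan's frame), at x = -140 mm, carried 25 mm behind the rear wall by two 8 mm wide arms at y = +-31 mm, 41 to 53 mm high in the pan's frame; pinch it from above between them, fingers closing along the pan's x axis
- scale_top (a point): centre of the upper face of the scale's steel platform, 135 mm square, 30 mm above the worktop; the scale (170 by 150 mm) is fixed
- mug: white mug, 80 mm in diameter, 90 mm high, not needed; origin under its centre
- spoon: wooden spoon, 260 mm long (x), lying on the worktop, not needed; origin near its middle

How it is judged (in metres and radians):
On the way, in this order (a step that is already met when the one before it is completed fails the run):
1. all the potato halves from the board lie in the pan together, let go, with the pan on the scale (horizontal distance between pan and scale_top below 0.04 m and z of pan in the frame of scale_top between -0.006 and 0.006 m and angle between pan's own z axis and vertical below 0.08 rad and x of potato_1 in the frame of pan between -0.11 and 0.11 m and y of potato_1 in the frame of pan between -0.082 and 0.082 m and z of potato_1 in the frame of pan between 0 and 0.075 m and contact force between the fingers and potato_1 below 0.5 N and x of potato_2 in the frame of pan between -0.11 and 0.11 m and y of potato_2 in the frame of pan between -0.082 and 0.082 m and z of potato_2 in the frame of pan between 0 and 0.075 m and contact force between the fingers and potato_2 below 0.5 N and x of potato_3 in the frame of pan between -0.11 and 0.11 m and y of potato_3 in the frame of pan between -0.082 and 0.082 m and z of potato_3 in the frame of pan between 0 and 0.075 m and contact force between the fingers and potato_3 below 0.5 N and x of potato_4 in the frame of pan between -0.11 and 0.11 m and y of potato_4 in the frame of pan between -0.082 and 0.082 m and z of potato_4 in the frame of pan between 0 and 0.075 m and contact force between the fingers and potato_4 below 0.5 N and x of potato_5 in the frame of pan between -0.11 and 0.11 m and y of potato_5 in the frame of pan between -0.082 and 0.082 m and z of potato_5 in the frame of pan between 0 and 0.075 m and contact force between the fingers and potato_5 below 0.5 N and x of potato_6 in the frame of pan between -0.11 and 0.11 m and y of potato_6 in the frame of pan between -0.082 and 0.082 m and z of potato_6 in the frame of pan between 0 and 0.075 m and contact force between the fingers and potato_6 below 0.5 N), for 0.3 s.
2. the pan is tipped more than 17 degrees with its open edge over the pot that had the potato half (within 11 cm of its axis), and at least one of the halves has slid into that pot ((((horizontal distance between potato_in_pot and pot_a below 0.1 m and z of potato_in_pot in the frame of pot_a between 0 and 0.09 m) and angle between pan's own z axis and vertical above 0.3 rad and horizontal distance between pan_lip and pot_a below 0.11 m and ((horizontal distance between potato_1 and pot_a below 0.1 m and z of potato_1 in the frame of pot_a between 0 and 0.09 m) or (horizontal distance between potato_2 and pot_a below 0.1 m and z of potato_2 in the frame of pot_a between 0 and 0.09 m) or (horizontal distance between potato_3 and pot_a below 0.1 m and z of potato_3 in the frame of pot_a between 0 and 0.09 m) or (horizontal distance between potato_4 and pot_a below 0.1 m and z of potato_4 in the frame of pot_a between 0 and 0.09 m) or (horizontal distance between potato_5 and pot_a below 0.1 m and z of potato_5 in the frame of pot_a between 0 and 0.09 m) or (horizontal distance between potato_6 and pot_a below 0.1 m and z of potato_6 in the frame of pot_a between 0 and 0.09 m))) or ((horizontal distance between potato_in_pot and pot_b below 0.1 m and z of potato_in_pot in the frame of pot_b between 0 and 0.09 m) and angle between pan's own z axis and vertical above 0.3 rad and horizontal distance between pan_lip and pot_b below 0.11 m and ((horizontal distance between potato_1 and pot_b below 0.1 m and z of potato_1 in the frame of pot_b between 0 and 0.09 m) or (horizontal distance between potato_2 and pot_b below 0.1 m and z of potato_2 in the frame of pot_b between 0 and 0.09 m) or (horizontal distance between potato_3 and pot_b below 0.1 m and z of potato_3 in the frame of pot_b between 0 and 0.09 m) or (horizontal distance between potato_4 and pot_b below 0.1 m and z of potato_4 in the frame of pot_b between 0 and 0.09 m) or (horizontal distance between potato_5 and pot_b below 0.1 m and z of potato_5 in the frame of pot_b between 0 and 0.09 m) or (horizontal distance between potato_6 and pot_b below 0.1 m and z of potato_6 in the frame of pot_b between 0 and 0.09 m))))), for 0.1 s.
At the end, for the whole second after the job is handed in: all the potato halves lie at rest in the pot that held one at the start (within 10 cm of its axis, below the rim); the pan rests flat on the scale, within 4 cm of the platform's centre; the other pot still holds its onion; the onion on the board is within 6 cm of its start ((((horizontal distance between potato_in_pot and pot_a below 0.1 m and z of potato_in_pot in the frame of pot_a between 0 and 0.09 m) and (horizontal distance between potato_1 and pot_a below 0.1 m and z of potato_1 in the frame of pot_a between 0 and 0.09 m) and (horizontal distance between potato_2 and pot_a below 0.1 m and z of potato_2 in the frame of pot_a between 0 and 0.09 m) and (horizontal distance between potato_3 and pot_a below 0.1 m and z of potato_3 in the frame of pot_a between 0 and 0.09 m) and (horizontal distance between potato_4 and pot_a below 0.1 m and z of potato_4 in the frame of pot_a between 0 and 0.09 m) and (horizontal distance between potato_5 and pot_a below 0.1 m and z of potato_5 in the frame of pot_a between 0 and 0.09 m) and (horizontal distance between potato_6 and pot_a below 0.1 m and z of potato_6 in the frame of pot_a between 0 and 0.09 m)) or ((horizontal distance between potato_in_pot and pot_b below 0.1 m and z of potato_in_pot in the frame of pot_b between 0 and 0.09 m) and (horizontal distance between potato_1 and pot_b below 0.1 m and z of potato_1 in the frame of pot_b between 0 and 0.09 m) and (horizontal distance between potato_2 and pot_b below 0.1 m and z of potato_2 in the frame of pot_b between 0 and 0.09 m) and (horizontal distance between potato_3 and pot_b below 0.1 m and z of potato_3 in the frame of pot_b between 0 and 0.09 m) and (horizontal distance between potato_4 and pot_b below 0.1 m and z of potato_4 in the frame of pot_b between 0 and 0.09 m) and (horizontal distance between potato_5 and pot_b below 0.1 m and z of potato_5 in the frame of pot_b between 0 and 0.09 m) and (horizontal distance between potato_6 and pot_b below 0.1 m and z of potato_6 in the frame of pot_b between 0 and 0.09 m))) and horizontal distance between pan and scale_top below 0.04 m and z of pan in the frame of scale_top between -0.006 and 0.006 m and angle between pan's own z axis and vertical below 0.08 rad and linear speed of each of potato_1, potato_2, potato_3, potato_4, potato_5, potato_6, pan below 0.05 m/s and ((horizontal distance between onion_in_pot and pot_a below 0.1 m and z of onion_in_pot in the frame of pot_a between 0 and 0.09 m) or (horizontal distance between onion_in_pot and pot_b below 0.1 m and z of onion_in_pot in the frame of pot_b between 0 and 0.09 m)) and distance of onion_half from where it was at the start of the episode below 0.06 m); the robot touches nothing.
It fails at once if a pot is pushed more than 5 cm or tipped more than 15 degrees (distance of any of pot_a, pot_b from where it was at the start of the episode above 0.05 m or angle between any of pot_a, pot_b's own z axis and vertical above 0.26 rad).
It fails at once if the mug or the spoon is moved more than 5 cm (distance of any of mug, spoon from where it was at the start of the episode above 0.05 m).
Of potato_1, potato_2, potato_3, potato_4, potato_5, potato_6 only 4 to 6 are there at a start; the rules pass over those that are not, and their reading is None.
At some moment in a run one of potato_1, potato_2, potato_3, potato_4, potato_5, potato_6 may be knocked a few centimetres aside while the robot is not near it.
It also fails if it takes over 210 s, if anything falls off the work surface, if the arm or the gripper's body presses on something with over 40 N, if the wrist force passes 120 N, or if a joint passes its speed limit or range.

## Robot

A 6-joint arm with a two-finger parallel gripper is mounted at the origin on the work surface. World frame = base frame: x ahead of the robot, y to its left, z up, the work surface at z = 0. Lengths are in m, angles in degrees, forces in N, time in s.
With the tool pointing down it reaches from about 0.3 to 0.75 m from the base axis. Payload 8.5 kg.
Tool frame: the origin (TCP) lies on the centre line of the jaws, within the pads' length; the fingertips stand 11 mm ahead of it and the grasp point (between the pads) lies 8 mm behind it; x points along the fingers, y is the direction in which the jaws open and shut, and the axes are right-handed (so a half turn about x gives the same grasp; the last joint's range is limited). The gripper opens to 85 mm and grips with 20 to 120 N. Pads are 22 mm wide; open, the fingers measure 114 mm over their backs; the gripper's body (76 mm by 85 mm) begins 54 mm behind the grasp point. The pads swing forward as they close: fully open they stand 13 mm farther back than shut.
Start: joints at [-81.033, 21.807, 74.336, -0, 83.858, -12.336], TCP at [0.2, -0.512, 0.242] pointing down, gripper open.
Joint ranges: [-178.18, 178.18], [-50.72, 133.34], [12.68, 142.11], [-81.47, 261.47], [9.98, 163.14], [-165.26, 165.26]. Speed limits (degrees/s): [136.94, 136.94, 180, 180, 180, 180].

## Interface

Orientations are given as a 3x3 rotation matrix whose columns are the frame's x, y, z axes.
In Python, from rig import env gives the robot as it stands.
- The arm moves only by the tool carry_out, never from a script. Its argument "motion" is a list that holds one entry, the list of rows, each a list of 7 numbers: the shift along the tool's x, y, z in cm, then the turn, a rotation vector about the tool's x, y, z in rad, then the finger opening in cm, from 0 to 8.54. A call has 1 to 5 rows; each row is the pose to reach, as a shift and turn from the pose commanded when the call began, along the tool's axes at that moment; what a row does not reach only later rows make up. A row lasts 1/12 s, in which the tool goes at most 41.7 mm and 7.16 degrees, less where a joint would pass 70% of its speed; a pose out of reach is approached as far as the arm can. A call with a gripper value outside its range is refused whole. The fingers move at their own pace and stop on an object; "grip_force" is the grip in N (left out, the last holds). Time passes only in rows, so rows that repeat a pose let the fingers close. It gives the time, the measured TCP pose, the force and the opening at its end, in the units of the state.
- env.observe(): the state, without advancing time (a new reading comes with each control period).
- env.get_image(name): name is "side" or "top" or "wrist"; returns a dict with "image" (384x512x3 uint8, red, green, blue), "fov_y" (degrees; the focal length in pixels is half the picture's height over the tangent of half this angle, whatever the lens; pixels are square), "cx", "cy" (the principal point, pixels), "R" (3x3) and "t" (3): a world point X has camera coordinates R X + t. Camera axes: x right, y down, z forward; pixel columns grow to the right and rows downward; lengths in m; the calibration is good to about 2 mm. A picture is of the moment at which its call begins. There is no depth.
- env.close_job(): hands the job in, once; it reports no verdict.
The state is a dict: "time_s": time; "q": joint angles; "qvel": joint speeds; "joint_efforts": joint torques, N m; "position": TCP position; "tool_rot": TCP orientation; "ft_force": force on the tool from outside, world axes, zero at the start; "wrist_torque": the same for the moment, N m; "grip_width": finger opening in m.
Only numpy, scipy, OpenCV 4.12 (cv2) and the standard library are available. Lean on these libraries where they do the work, as an engineer would, in place of code of your own. Each camera call takes 0.05 s, during which the arm holds its last target. There are 200 camera calls.

## Working session

There is one attempt and no reset: what is moved stays moved. The work goes in short steps, Python scripts to look and compute and a tool call to move; the robot and the scene stay as the last step left them, time stands still between calls to the robot, and variables do not carry over. Pictures are saved under pics/ and viewed, on a budget of 14 in all, crops included, one or two more only if the job needs it, and the job is handed in when it is done.

Besides the shell and the picture viewer there is one more tool, called after "Emit:" as name(argument=value, ...), one argument or row to a line, values as JSON. carry_out: Moves the arm, as the interface text tells. Its arguments: {"type":"object","properties":{"motion":{"type":"array","items":{"type":"array","items":{"type":"array","items":{"type":"number"}}}},"grip_force":{"type":"number"}},"required":["motion"]}

```bash
ls; mkdir -p pics
python3 - <<'E'
from rig import env
import cv2,numpy as np
s=env.observe();print(s)
for n in("top","side"):
    d=env.get_image(n);cv2.imwrite(f"pics/{n}0.png",d["image"][:,:,::-1]);print(n,d["fov_y"],d["cx"],d["cy"],d["R"],d["t"])
E
```

```text
pics
{'time_s': 0.0, 'q': array([-8.10319045e+01,  2.18410644e+01,  7.43840561e+01, -5.41143268e-04,
        8.38584273e+01, -1.23366833e+01]), 'qvel': array([-0.02527678, -0.02327357, -0.01011347,  0.05511571, -0.07183019,
       -0.06298035]), 'joint_efforts': array([ 9.44267231e-04, -4.48465312e+01, -2.31279784e+01, -7.00131204e-05,
        4.75433684e-03, -2.26118397e-05]), 'position': array([ 0.19977474, -0.51214127,  0.24171518]), 'tool_rot': array([[-2.36583935e-04,  3.63329717e-01, -9.31660593e-01],
       [ 1.43889419e-03, -9.31659531e-01, -3.63329668e-01],
       [-9.99998937e-01, -1.42651898e-03, -3.02377342e-04]]), 'ft_force': array([ 0.06058417, -0.06744663,  0.41954711]), 'wrist_torque': array([-0.0003152 ,  0.02912952, -0.01995799]), 'grip_width': 0.0856654141652051}
top 47.38339511316134 252.4134043515523 185.31663134130122 [[-0.0226013  -0.99963108  0.01506291]
 [-0.99192096  0.02054065 -0.12518341]
 [ 0.12482783 -0.01777052 -0.99201927]] [0.00220963 0.53928202 1.23092636]
side 49.28271351665038 250.96799398491788 193.78100888785542 [[-0.73064325 -0.68243924  0.02090758]
 [-0.36389046  0.36331802 -0.85766179]
 [ 0.57770596 -0.63425287 -0.51378899]] [0.3874214  0.25958942 0.99040831]
```

View pics/top0.png

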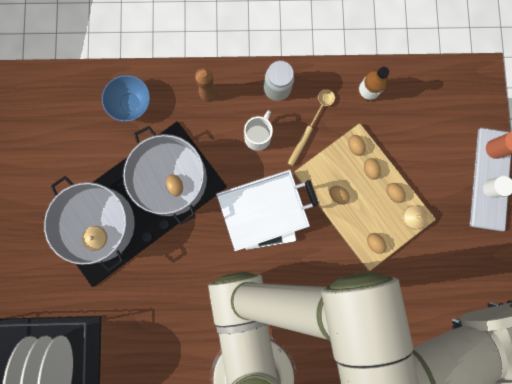

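View pics/side0.png

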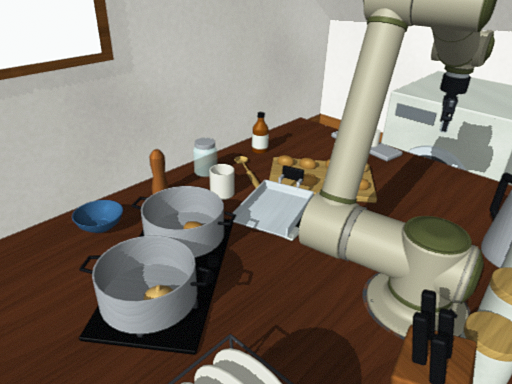

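The top view shows five potatoes on the board at about (357,145), (372,168), (396,192), (340,194) and (376,243). The board onion is at (413,217). The target pot, holding a potato, is at (165,175), and the onion pot is at (90,223). The pan opens to the left, with its handle at (311,193). The side view agrees.

```bash
cat > h.py <<'E'
from rig import env
import cv2,numpy as np
def ray(d,uv,z):
    f=d["image"].shape[0]/2/np.tan(np.radians(d["fov_y"]/2)); R=np.array(d["R"]);t=np.array(d["t"])
    r=R.T@np.array([(uv[0]-d["cx"])/f,(uv[1]-d["cy"])/f,1]); c=-R.T@t
    return c+r*(z-c[2])/r[2]
def proj(d,X):
    f=d["image"].shape[0]/2/np.tan(np.radians(d["fov_y"]/2)); p=np.array(d["R"])@X+np.array(d["t"])
    return p[:2]/p[2]*f+[d["cx"],d["cy"]]
def blobs(d,box,lo,hi,z,amin=60):
    h=cv2.cvtColor(d["image"],cv2.COLOR_RGB2HSV);m=cv2.inRange(h,lo,hi)
    k=np.zeros_like(m);x0,y0,x1,y1=box;k[y0:y1,x0:x1]=m[y0:y1,x0:x1]
    k=cv2.morphologyEx(k,cv2.MORPH_OPEN,np.ones((3,3)))
    out=[]
    for c in cv2.findContours(k,cv2.RETR_EXTERNAL,cv2.CHAIN_APPROX_NONE)[0]:
        if cv2.contourArea(c)<amin: continue
        w=np.array([ray(d,p[0],z)[:2] for p in c]).astype(np.float32)*1000
        (cx,cy),(a,b),_=cv2.minAreaRect(w)
        e=cv2.PCACompute2(w,None);v=e[1][0]
        M=cv2.moments(c); 
        out.append((M["m10"]/M["m00"],M["m01"]/M["m00"],cx,cy,a,b,np.degrees(np.arctan2(v[1],v[0]))%180))
    return out
def state():
    s=env.observe();print("t",round(s["time_s"],2),"p",np.round(s["position"],4),"F",np.round(s["ft_force"],1),"w",round(s["grip_width"],4));return s
def go(p,yaw,R=None):
    """rows' shift (cm) and turn (rad) to a pose: tool x down, jaw axis (y) at yaw deg (mod 180)"""
    s=env.observe();T=s["tool_rot"]
    if R is None:
        best=None
        for k in(0,180):
            a=np.radians(yaw+k);x=np.array([0,0,-1.]);y=np.array([np.cos(a),np.sin(a),0]);Q=np.c_[x,y,np.cross(x,y)]
            v=cv2.Rodrigues(T.T@Q)[0].ravel()
            if best is None or np.linalg.norm(v)<np.linalg.norm(best):best=v
        v=best
    else:v=cv2.Rodrigues(T.T@R)[0].ravel()
    return np.round((T.T@(np.array(p)-s["position"]))*100,2),np.round(v,3)
E
python3 - <<'E'
from h import *
d=env.get_image("top")
h=cv2.cvtColor(d["image"],cv2.COLOR_RGB2HSV)
for p in[(357,145),(340,194),(396,192),(350,210),(413,217),(174,187),(165,150),(265,212),(311,193),(300,120)]:print(p,h[p[1],p[0]])
for b in blobs(d,(325,120,440,270),(5,110,50),(18,255,175),.034):print("pot",np.round(b,1))
for b in blobs(d,(150,160,200,210),(5,90,50),(22,255,200),.05):print("inpot",np.round(b,1))
for b in blobs(d,(215,165,312,252),(0,0,185),(179,40,255),.034,500):print("pan",np.round(b,1))
for b in blobs(d,(298,175,325,212),(0,0,0),(179,255,45),.11,20):print("handle",np.round(b,1))
for n,uv,z in[("potA",(165,175),.122),("potB",(90,223),.122),("pan lip l",(218,197),.06),("panlip r",(234,250),.06),("rear t",(293,172),.062),("rear b",(308,224),.062),("onion",(413,217),.045)]:print(n,ray(d,uv,z)[:2].round(3))
x=d["image"][115:275,200:440,::-1];cv2.imwrite("pics/c1.png",cv2.resize(x,None,fx=3.2,fy=3.2,interpolation=cv2.INTER_CUBIC))
E
```

```text
(357, 145) [ 17 117 215]
(340, 194) [ 17 116 158]
(396, 192) [ 17 117 215]
(350, 210) [ 19 100 216]
(413, 217) [ 24  61 251]
(174, 187) [ 17 118 198]
(165, 150) [113  13 161]
(265, 212) [102   5 251]
(311, 193) [110  27  56]
(300, 120) [ 10 134  82]
pot [ 338.8  251.1  366.  -267.9  110.8  144.2   28.7]
pot [ 339.1  194.4  507.3 -259.2   58.8   43.7   49.3]
pot [ 407.5  178.5  509.6 -391.8  340.5  434.8   18.9]
inpot [176.2 184.7 544.9 208.2  57.4  29.5  12.1]
pan [263.3 212.  452.7 -41.9 191.2 225.7 102.2]
potA [0.561 0.226]
potB [0.437 0.424]
pan lip l [0.505 0.089]
panlip r [0.356 0.046]
rear t [ 0.571 -0.125]
rear b [ 0.423 -0.162]
onion [ 0.437 -0.466]
```

View pics/c1.png

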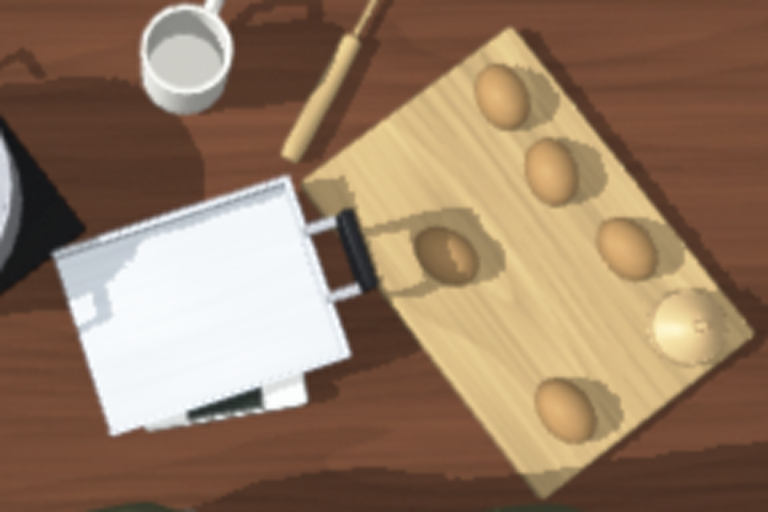

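The crop shows five clear potatoes, a round onion at crop (690,327), and the pan's four corners and handle. The potato mask is merging with the wood, so I'll tighten it.

```bash
cat >> h.py <<'E'
def potatoes(d,box=(325,120,440,270),z=.036):
    im=d["image"].astype(float); ratio=im[:,:,2]/(im[:,:,0]+1)   # blue/red: lower on skin
    x0,y0,x1,y1=box;m=np.zeros(im.shape[:2],np.uint8)
    m[y0:y1,x0:x1]=((ratio<.575)&(im[:,:,0]>105))[y0:y1,x0:x1]*255
    m=cv2.morphologyEx(m,cv2.MORPH_OPEN,np.ones((3,3)));out=[]
    for c in cv2.findContours(m,cv2.RETR_EXTERNAL,cv2.CHAIN_APPROX_NONE)[0]:
        if cv2.contourArea(c)<120:continue
        w=np.array([ray(d,p[0],z)[:2] for p in c],np.float32)*1000
        (cx,cy),ax,an=cv2.fitEllipse(w);an=an+90 if ax[1]>ax[0] else an
        uv=c.reshape(-1,2).mean(0);out.append([*uv,cx,cy,max(ax),min(ax),an%180])
    return m,np.array(out)
E
python3 - <<'E'
from h import *
d=env.get_image("top");im=d["image"].astype(float)
for p in[(357,145),(340,194),(396,192),(350,210),(413,217),(343,155),(350,187),(366,152)]:print(p,im[p[1],p[0]],round(im[p[1],p[0],2]/im[p[1],p[0],0],3))
m,o=potatoes(d);print(o.round(1))
cs={"lipL":((217.2,193.1),.055),"lipR":((235,250.6),.055),"reaT":((290,170.6),.062),"reaB":((309.4,226.3),.062)}
W={k:ray(d,*v)[:2] for k,v in cs.items()};print({k:v.round(3) for k,v in W.items()})
h0=ray(d,(200+350/3.2,115+212/3.2),.112);h1=ray(d,(200+370/3.2,115+288/3.2),.112);print("handle ends top",h0.round(3),h1.round(3),(h0+h1)/2)
lip=(W["lipL"]+W["lipR"])/2;re=(W["reaT"]+W["reaB"])/2;print("lip",lip,"rear",re,"c",(lip+re)/2,"yaw",np.degrees(np.arctan2(*(lip-re)[::-1])))
for q in[(180,-50)]:pass
E
```

```text
(357, 145) [215. 172. 116.] 0.54
(340, 194) [158. 126.  86.] 0.544
(396, 192) [214. 171. 115.] 0.537
(350, 210) [216. 185. 131.] 0.606
(413, 217) [251. 238. 192.] 0.765
(343, 155) [223. 195. 138.] 0.619
(350, 187) [156. 135.  97.] 0.622
(366, 152) [152. 130.  94.] 0.618
[[ 376.1  243.1  365.7 -358.3   60.3   44.5   38. ]
 [ 420.6  246.2  357.8 -491.5  144.    59.6  109.3]
 [ 337.5  248.1  353.7 -248.2  127.2   80.    34. ]
 [ 338.9  194.4  507.2 -258.9   59.5   43.6   50.1]
 [ 395.3  192.3  509.8 -422.6   61.1   45.4   35.6]
 [ 371.8  168.2  581.8 -358.2   61.    45.1   15. ]
 [ 356.4  144.9  652.2 -316.5   61.2   44.6   18.6]
 [ 391.2  144.4  621.4 -412.3  387.1  246.4   81.8]]
{'lipL': array([0.516, 0.091]), 'lipR': array([0.354, 0.044]), 'reaT': array([ 0.576, -0.117]), 'reaB': array([ 0.417, -0.166])}
handle ends top [ 0.537 -0.163  0.112] [ 0.472 -0.178  0.112] [ 0.50478448 -0.17039123  0.112     ]
lip [0.43527949 0.06736059] rear [ 0.49619639 -0.14125602] c [ 0.46573794 -0.03694772] yaw 106.27802155586983
```

Sizes check out: potatoes measure about 61×45 mm, the pan is 169 mm wide, and the two handle estimates agree within 1 mm. Next is a small planner that gives the rows for each call.

```bash
cat >> h.py <<'E'
def Rd(yaw,near):
    c=[]
    for k in(0,180):
        a=np.radians(yaw+k);x=np.array([0,0,-1.]);y=np.array([np.cos(a),np.sin(a),0]);c.append(np.c_[x,y,np.cross(x,y)])
    return min(c,key=lambda Q:np.linalg.norm(cv2.Rodrigues(near.T@Q)[0]))
def plan(wps):
    """wps: (x,y,z mm, yaw deg or R). Prints shift cm, turn rad, number of rows; rounding is carried on."""
    s=env.observe();p=s["position"].copy();T=s["tool_rot"].copy()
    for w in wps:
        Q=w[3] if isinstance(w[3],np.ndarray) else Rd(w[3],T)
        sh=np.round(T.T@(np.array(w[:3])/1000-p)*100,1);v=np.round(cv2.Rodrigues(T.T@Q)[0].ravel(),2)
        n=max(np.linalg.norm(sh)/4.17,np.linalg.norm(v)/.125)
        print([*(sh+0.).tolist(),*(v+0.).tolist()],"rows",round(n,1))
        p=p+T@sh/100;T=T@cv2.Rodrigues(v)[0]
S=[(521.5,-84.4),(444.7,-106.8),(501.9,-17.2),(425.1,-39.6),(443.8,38.8)]
PY=106.3
def carry(pot,slot):
    x,y,a=pot;u,v=S[slot]
    plan([(x,y,90,a+90),(x,y,31,a+90),(x,y,31,a+90),(x,y,165,a+90),(u,v,165,PY),(u,v,49,PY),(u,v,49,PY),(u,v,165,PY)])
E
python3 - <<'E'
from h import *
plan([(420,-340,200,140),(507,-259,100,140),(507,-259,31,140),(507,-259,165,140)])
E
```

```text
[4.2, -8.0, -26.8, -0.5, 0.0, 0.0] rows 6.8
[10.0, 1.4, -11.8, 0.0, 0.0, 0.0] rows 3.7
[6.9, 0.0, 0.0, 0.0, 0.0, 0.0] rows 1.7
[-13.4, 0.0, 0.0, 0.0, 0.0, 0.0] rows 3.2
```

Emit:
carry_out(
  motion=[
    [[4.2,-8,-26.8,-0.5,0,0,7],[4.2,-8,-26.8,-0.5,0,0,7],[4.2,-8,-26.8,-0.5,0,0,7],[4.2,-8,-26.8,-0.5,0,0,7],[4.2,-8,-26.8,-0.5,0,0,7]],
  ],
)

```text
time_s: 0.62
position: [0.3635, -0.3843, 0.2111]
tool_rot: [[-0.0, 0.77, -0.639], [0.0, -0.639, -0.77], [-1.0, -0.0, -0.0]]
ft_force: [0.8, -0.4, 1.7]
grip_width: 0.0703
```

Run:
```python
from h import *
state()
plan([(507,-259,100,140),(507,-259,31,140),(507,-259,165,140)])
```

```text
t 0.62 p [ 0.3635 -0.3843  0.2111] F [ 0.8 -0.4  1.7] w 0.0703
[11.1, 3.0, -18.8, 0.01, 0.0, 0.0] rows 5.3
[6.9, 0.0, 0.0, 0.0, 0.0, 0.0] rows 1.7
[-13.4, 0.0, 0.0, 0.0, 0.0, 0.0] rows 3.2
```

Emit:
carry_out(
  motion=[
    [[10.1,3,-18.7,0,0,0,7],[10.1,3,-18.7,0,0,0,7],[10.1,3,-18.7,0,0,0,7],[10.1,3,-18.7,0,0,0,7],[10.1,3,-18.7,0,0,0,7]],
  ],
)

```text
time_s: 1.03
position: [0.5025, -0.2641, 0.1124]
tool_rot: [[0.0, 0.765, -0.643], [-0.0, -0.643, -0.765], [-1.0, 0.0, 0.0]]
ft_force: [0.6, -0.6, 0.9]
grip_width: 0.07
```

Run:
```python
from h import *
state()
plan([(507,-259,31,140),(507,-259,31,140)])
d=env.get_image("wrist");print(proj(d,np.array([.507,-.259,.036])))
cv2.imwrite("pics/w1.png",d["image"][:,:,::-1]);d=env.get_image("top");print(potatoes(d)[1].round(0))
```

```text
t 1.03 p [ 0.5025 -0.2641  0.1124] F [ 0.6 -0.6  0.9] w 0.07
[8.1, 0.0, -0.7, 0.0, 0.0, 0.0] rows 1.9
[0.0, 0.0, 0.0, 0.0, 0.0, 0.0] rows 0.0
[253.1087383  192.44329018]
[[ 378.  245.  362. -362.   49.   45.   10.]
 [ 355.  143.  658. -314.   48.   45.  157.]
 [ 385.  136.  659. -419.  382.  157.   85.]]
```

View pics/w1.png

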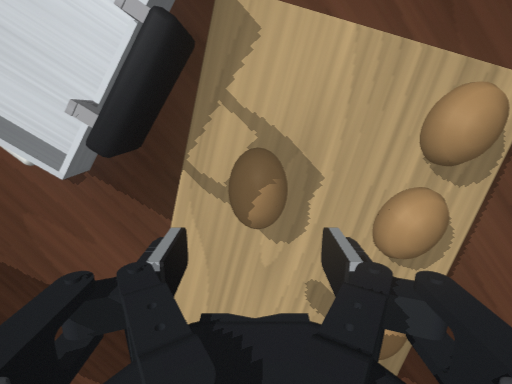

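The wrist view shows the potato centred at (258,188), against a predicted (253,192), so it is within about 2 mm. Descending and gripping.

Emit:
carry_out(
  motion=[
    [[8.1,0,-0.7,0,0,0,7],[8.1,0,-0.7,0,0,0,7],[8.1,0,-0.7,0,0,0,7]],
  ],
)

```text
time_s: 1.38
position: [0.5032, -0.258, 0.0265]
tool_rot: [[-0.009, 0.766, -0.643], [0.007, -0.643, -0.766], [-1.0, -0.012, 0.0]]
ft_force: [-2.0, 0.4, -1.4]
grip_width: 0.07
```

Emit:
carry_out(
  motion=[
    [[0,0,0,0,0,0,3.5],[0,0,0,0,0,0,3.5],[0,0,0,0,0,0,3.5],[0,0,0,0,0,0,3.5]],
  ],
  grip_force=35,
)

```text
time_s: 1.72
position: [0.5067, -0.2613, 0.0348]
tool_rot: [[0.003, 0.765, -0.644], [-0.003, -0.644, -0.765], [-1.0, 0.005, 0.0]]
ft_force: [-1.0, -0.1, 6.9]
grip_width: 0.044
```

Emit:
carry_out(
  motion=[
    [[-13.4,0,0,0,0,0,3.5],[-13.4,0,0,0,0,0,3.5],[-13.4,0,0,0,0,0,3.5],[-13.4,0,0,0,0,0,3.5]],
  ],
)

```text
time_s: 2.05
position: [0.5076, -0.2617, 0.1745]
tool_rot: [[0.01, 0.765, -0.643], [-0.008, -0.643, -0.766], [-1.0, 0.013, -0.0]]
ft_force: [0.6, 0.3, -0.2]
grip_width: 0.0441
```

Run:
```python
from h import *
state()
plan([(521.5,-84.4,165,PY),(521.5,-84.4,50,PY),(521.5,-84.4,50,PY),(521.5,-84.4,165,PY)])
```

```text
t 2.05 p [ 0.5076 -0.2617  0.1745] F [ 0.6  0.3 -0.2] w 0.0441
[0.8, -10.4, -14.5, 0.59, 0.0, -0.01] rows 4.7
[11.5, 0.0, 0.1, 0.0, 0.0, 0.0] rows 2.8
[0.0, 0.0, 0.0, 0.0, 0.0, 0.0] rows 0.0
[-11.5, 0.1, -0.1, 0.0, 0.0, 0.0] rows 2.8
```

Emit:
carry_out(
  motion=[
    [[0,-10.4,-14.5,0.59,0,-0.01,3.5],[0,-10.4,-14.5,0.59,0,-0.01,3.5],[0,-10.4,-14.5,0.59,0,-0.01,3.5],[0,-10.4,-14.5,0.59,0,-0.01,3.5],[0,-10.4,-14.5,0.59,0,-0.01,3.5]],
  ],
)

```text
time_s: 2.47
position: [0.5192, -0.0789, 0.1674]
tool_rot: [[-0.004, 0.274, -0.962], [0.009, -0.962, -0.274], [-1.0, -0.01, 0.002]]
ft_force: [0.9, 0.2, -0.7]
grip_width: 0.044
```

Emit:
carry_out(
  motion=[
    [[0,0,0,0,0,0,3.5],[0,0,0,0,0,0,3.5],[0,0,0,0,0,0,3.5],[0,0,0,0,0,0,3.5],[0,0,0,0,0,0,3.5]],
  ],
)

```text
time_s: 2.88
position: [0.5196, -0.0834, 0.1664]
tool_rot: [[-0.005, 0.277, -0.961], [0.008, -0.961, -0.277], [-1.0, -0.009, 0.003]]
ft_force: [0.3, 0.1, 0.2]
grip_width: 0.044
```

Run:
```python
from h import *
state()
plan([(521.5,-84.4,50,PY),(521.5,-84.4,165,PY),(582,-358,165,105)])
```

```text
t 2.88 p [ 0.5196 -0.0834  0.1664] F [0.3 0.1 0.2] w 0.044
[11.6, 0.3, -0.2, 0.0, 0.0, 0.01] rows 2.8
[-11.5, 0.0, 0.0, 0.0, 0.0, 0.0] rows 2.8
[0.1, 27.9, 1.8, 0.02, 0.0, 0.0] rows 6.7
```

Emit:
carry_out(
  motion=[
    [[4,0.2,-0.1,0,0,0,3.5],[7.5,0.3,-0.2,0,0,0.01,3.5],[10,0.3,-0.2,0,0,0.01,3.5],[11.6,0.3,-0.2,0,0,0.01,3.5],[11.6,0.3,-0.2,0,0,0.01,3.5]],
  ],
)

```text
time_s: 3.3
position: [0.5211, -0.0845, 0.0485]
tool_rot: [[-0.005, 0.278, -0.961], [-0.001, -0.961, -0.278], [-1.0, -0.001, 0.005]]
ft_force: [-0.7, 1.0, -0.4]
grip_width: 0.044
```

Emit:
carry_out(
  motion=[
    [[0,0,0,0,0,0,3.5],[0,0,0,0,0,0,3.5],[0,0,0,0,0,0,3.5],[0,0,0,0,0,0,5.6],[0,0,0,0,0,0,5.6]],
  ],
)

```text
time_s: 3.72
position: [0.5219, -0.0839, 0.0506]
tool_rot: [[-0.002, 0.278, -0.961], [-0.002, -0.961, -0.278], [-1.0, 0.001, 0.002]]
ft_force: [-0.8, 0.5, 0.5]
grip_width: 0.0564
```

Emit:
carry_out(
  motion=[
    [[0,0,0,0,0,0,5.6],[-4,0,0,0,0,0,5.6],[-8,0,0,0,0,0,5.6],[-11.5,0,0,0,0,0,7],[-11.5,0,0,0,0,0,7]],
  ],
)

```text
time_s: 4.13
position: [0.5245, -0.0843, 0.172]
tool_rot: [[0.009, 0.278, -0.96], [-0.006, -0.96, -0.278], [-1.0, 0.008, -0.007]]
ft_force: [0.4, 0.1, 0.7]
grip_width: 0.0701
```

Run:
```python
from h import *
s=state()
d=env.get_image("wrist");cv2.imwrite("pics/w2.png",d["image"][:,:,::-1])
print(proj(d,np.array([.5215,-.0844,.05])))
plan([(582,-358,165,105)])
```

```text
t 4.13 p [ 0.5245 -0.0843  0.172 ] F [0.4 0.1 0.7] w 0.0701
[251.38025455 190.27952782]
[0.5, 28.0, 2.0, 0.02, 0.0, -0.01] rows 6.7
```

View pics/w2.png

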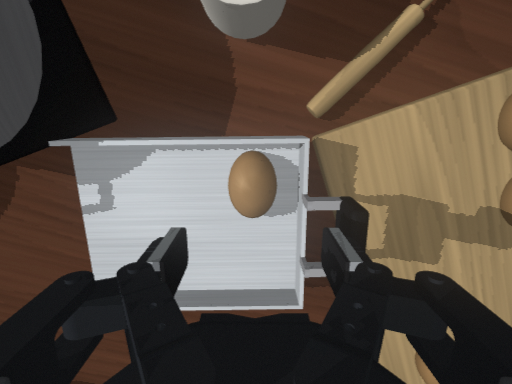

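The wrist view shows the potato flat at (252,184), on its slot in the pan. Next is P2, which I'll measure with the wrist camera from above.

Emit:
carry_out(
  motion=[
    [[0.5,20,2,0.02,0,0,7],[0.5,20,2,0.02,0,0,7],[0.5,20,2,0.02,0,0,7],[0.5,20,2,0.02,0,0,7],[0.5,20,2,0.02,0,0,7]],
  ],
)

```text
time_s: 4.6
position: [0.5581, -0.2838, 0.159]
tool_rot: [[-0.004, 0.258, -0.966], [-0.001, -0.966, -0.258], [-1.0, -0.001, 0.004]]
ft_force: [1.5, 1.1, -0.4]
grip_width: 0.0697
```

Emit:
carry_out(
  motion=[
    [[0,4,0,0,0,0,7],[0,8,0,0,0,0,7],[0,8,0,0,0,0,7],[0,8,0,0,0,0,7],[0,8,0,0,0,0,7]],
  ],
)

```text
time_s: 5.02
position: [0.5787, -0.3579, 0.1591]
tool_rot: [[-0.004, 0.259, -0.966], [0.001, -0.966, -0.259], [-1.0, -0.002, 0.004]]
ft_force: [0.2, 0.1, 0.2]
grip_width: 0.0699
```

```bash
cat >> h.py <<'E'
def wr(z=.036):
    d=env.get_image("wrist");o=[]
    for b in potatoes(d,(0,0,512,330),z)[1]:
        if 50<b[4]<72 and 36<b[5]<52:o.append(b)
    for b in o:print(np.round(b,1))
    return o
E
python3 - <<'E'
from h import *
state();o=wr();s=env.observe()["position"][:2]*1000
b=min(o,key=lambda b:np.hypot(b[2]-s[0],b[3]-s[1]));carry((b[2],b[3],b[6]),1)
E
```

```text
t 5.02 p [ 0.5787 -0.3579  0.1591] F [0.2 0.1 0.2] w 0.0699
[ 298.1  261.7  513.  -422.1   66.5   37.7   35.4]
[ 254.6  177.5  585.3 -357.2   61.5   37.7   14.4]
[ 228.4   86.4  656.4 -315.    59.5   36.8   14.8]
[7.0, 0.2, -0.7, 0.01, 0.0, 0.0] rows 1.7
[5.9, 0.0, 0.0, 0.0, 0.0, 0.0] rows 1.4
[0.0, 0.0, 0.0, 0.0, 0.0, 0.0] rows 0.0
[-13.4, -0.1, 0.1, 0.0, 0.0, 0.0] rows 3.2
[0.0, -27.7, 7.3, -0.03, 0.0, 0.0] rows 6.9
[11.6, 0.0, 0.0, 0.0, 0.0, 0.0] rows 2.8
[0.0, 0.0, 0.0, 0.0, 0.0, 0.0] rows 0.0
[-11.6, 0.0, 0.0, 0.0, 0.0, 0.0] rows 2.8
```

Emit:
carry_out(
  motion=[
    [[4,0.2,-0.7,0.01,0,0,7],[8,0.2,-0.7,0.01,0,0,7],[11,0.2,-0.7,0.01,0,0,7],[12.9,0.2,-0.7,0.01,0,0,7],[12.9,0.2,-0.7,0.01,0,0,7]],
  ],
)

```text
time_s: 5.48
position: [0.5844, -0.3558, 0.027]
tool_rot: [[-0.009, 0.25, -0.968], [0.004, -0.968, -0.251], [-1.0, -0.007, 0.008]]
ft_force: [-0.2, 0.6, -0.7]
grip_width: 0.07
```

Emit:
carry_out(
  motion=[
    [[0,0,0,0,0,0,7],[0,0,0,0,0,0,3.5],[0,0,0,0,0,0,3.5],[0,0,0,0,0,0,3.5],[0,0,0,0,0,0,3.5]],
  ],
)

```text
time_s: 5.9
position: [0.5869, -0.3591, 0.0342]
tool_rot: [[0.001, 0.249, -0.968], [-0.004, -0.968, -0.249], [-1.0, 0.004, 0.0]]
ft_force: [-0.4, 0.7, 6.5]
grip_width: 0.044
```

Emit:
carry_out(
  motion=[
    [[-4,0,0,0,0,0,3.5],[-8,0,0,0,0,0,3.5],[-11.5,0,0,0,0,0,3.5],[-13.4,0,0,0,0,0,3.5],[-13.4,0,0,0,0,0,3.5]],
  ],
)

```text
time_s: 6.32
position: [0.5878, -0.3596, 0.1727]
tool_rot: [[0.006, 0.249, -0.968], [-0.009, -0.968, -0.249], [-1.0, 0.01, -0.004]]
ft_force: [-0.1, -0.4, 0.0]
grip_width: 0.044
```

Emit:
carry_out(
  motion=[
    [[0,-4,1,0,0,0,3.5],[0,-8,2,0,0,0,3.5],[0,-12,3.1,-0.03,0,0,3.5],[0,-16,4.2,-0.03,0,0,3.5],[0,-19,5,-0.03,0,0,3.5]],
  ],
)

```text
time_s: 6.73
position: [0.4885, -0.1842, 0.1655]
tool_rot: [[-0.003, 0.279, -0.96], [-0.001, -0.96, -0.279], [-1.0, -0.0, 0.003]]
ft_force: [1.0, -0.1, -0.5]
grip_width: 0.0443
```

Emit:
carry_out(
  motion=[
    [[0,-4,1,0,0,0,3.5],[0,-7,1.8,0,0,0,3.5],[0,-8.7,2.3,0,0,0,3.5],[0,-8.7,2.3,0,0,0,3.5],[0,-8.7,2.3,0,0,0,3.5]],
  ],
)

```text
time_s: 7.15
position: [0.4442, -0.1094, 0.1659]
tool_rot: [[-0.002, 0.279, -0.96], [-0.002, -0.96, -0.279], [-1.0, 0.001, 0.002]]
ft_force: [-0.1, -0.5, 0.5]
grip_width: 0.0442
```

Run:
```python
from h import *
state()
u,v=S[1];plan([(u,v,50,PY),(u,v,165,PY),(652,-316,165,105)])
```

```text
t 7.15 p [ 0.4442 -0.1094  0.1659] F [-0.1 -0.5  0.5] w 0.0442
[11.6, -0.3, -0.1, 0.0, 0.0, 0.0] rows 2.8
[-11.5, 0.1, 0.0, 0.0, 0.0, 0.0] rows 2.8
[0.0, 25.8, -14.1, 0.02, 0.0, 0.0] rows 7.1
```

Emit:
carry_out(
  motion=[
    [[4,-0.3,-0.1,0,0,0,3.5],[7.5,-0.3,-0.1,0,0,0,3.5],[10,-0.3,-0.1,0,0,0,3.5],[11.6,-0.3,-0.1,0,0,0,3.5],[11.6,-0.3,-0.1,0,0,0,3.5]],
  ],
)

```text
time_s: 7.57
position: [0.4443, -0.1077, 0.0472]
tool_rot: [[-0.005, 0.277, -0.961], [-0.0, -0.961, -0.277], [-1.0, -0.001, 0.005]]
ft_force: [0.1, 0.4, -0.3]
grip_width: 0.0439
```

Emit:
carry_out(
  motion=[
    [[0,0,0,0,0,0,3.5],[0,0,0,0,0,0,3.5],[0,0,0,0,0,0,5.6],[0,0,0,0,0,0,5.6],[0,0,0,0,0,0,5.6]],
  ],
)

```text
time_s: 7.98
position: [0.4444, -0.1071, 0.0499]
tool_rot: [[-0.002, 0.278, -0.961], [-0.002, -0.961, -0.278], [-1.0, 0.001, 0.002]]
ft_force: [0.7, 1.1, -0.1]
grip_width: 0.0558
```

Emit:
carry_out(
  motion=[
    [[-4,0,0,0,0,0,5.6],[-8,0,0,0,0,0,5.6],[-11.5,0,0,0,0,0,7],[-11.5,0,0,0,0,0,7]],
  ],
)

```text
time_s: 8.32
position: [0.4468, -0.1078, 0.1708]
tool_rot: [[0.008, 0.278, -0.96], [-0.007, -0.96, -0.278], [-1.0, 0.009, -0.006]]
ft_force: [0.3, -1.2, 1.1]
grip_width: 0.07
```

Emit:
carry_out(
  motion=[
    [[0,3.6,-2,0,0,0,7],[0,7.2,-4,0,0,0,7],[0,10.8,-6,0,0,0,7],[0,14.4,-8,0,0,0,7],[0,18,-10,0.02,0,0,7]],
  ],
)

```text
time_s: 8.73
position: [0.5916, -0.2531, 0.1643]
tool_rot: [[-0.003, 0.259, -0.966], [-0.001, -0.966, -0.259], [-1.0, 0.001, 0.003]]
ft_force: [1.1, -0.5, 0.2]
grip_width: 0.0698
```

Emit:
carry_out(
  motion=[
    [[0,3.6,-2,0,0,0,7],[0,6.5,-3.4,0,0,0,7],[0,7.8,-4.1,0,0,0,7],[0,7.8,-4.1,0,0,0,7],[0,7.8,-4.1,0,0,0,7]],
  ],
)

```text
time_s: 9.15
position: [0.6502, -0.3166, 0.1632]
tool_rot: [[-0.004, 0.258, -0.966], [-0.0, -0.966, -0.258], [-1.0, -0.0, 0.004]]
ft_force: [-0.8, 0.8, 0.5]
grip_width: 0.0699
```

Run:
```python
from h import *
state();o=wr();s=env.observe()["position"][:2]*1000
b=min(o,key=lambda b:np.hypot(b[2]-s[0],b[3]-s[1]));carry((b[2],b[3],b[6]),2)
```

```text
t 9.15 p [ 0.6502 -0.3166  0.1632] F [-0.8  0.8  0.5] w 0.0699
[ 256.9  176.6  656.9 -318.    62.9   42.7   18.7]
[7.4, 0.4, -0.6, -0.06, 0.0, 0.0] rows 1.8
[5.9, 0.0, -0.1, 0.0, 0.0, 0.0] rows 1.4
[0.0, 0.0, 0.0, 0.0, 0.0, 0.0] rows 0.0
[-13.4, 0.0, 0.1, 0.0, 0.0, 0.0] rows 3.2
[0.0, -33.5, 5.2, 0.04, 0.0, 0.0] rows 8.1
[11.6, 0.0, -0.1, 0.0, 0.0, 0.0] rows 2.8
[0.0, 0.0, 0.0, 0.0, 0.0, 0.0] rows 0.0
[-11.6, 0.0, 0.1, 0.0, 0.0, 0.0] rows 2.8
```

Emit:
carry_out(
  motion=[
    [[4,0.4,-0.6,-0.06,0,0,7],[8,0.4,-0.6,-0.06,0,0,7],[11,0.4,-0.6,-0.06,0,0,7],[13.2,0.4,-0.6,-0.06,0,0,7],[13.2,0.4,-0.6,-0.06,0,0,7]],
  ],
)

```text
time_s: 9.62
position: [0.6544, -0.3165, 0.0274]
tool_rot: [[-0.01, 0.317, -0.948], [0.004, -0.948, -0.317], [-1.0, -0.007, 0.008]]
ft_force: [-1.5, -1.3, -0.7]
grip_width: 0.0697
```

Emit:
carry_out(
  motion=[
    [[0,0,0,0,0,0,7],[0,0,0,0,0,0,3.5],[0,0,0,0,0,0,3.5],[0,0,0,0,0,0,3.5],[0,0,0,0,0,0,3.5]],
  ],
)

```text
time_s: 10.03
position: [0.6578, -0.3193, 0.0355]
tool_rot: [[0.001, 0.316, -0.949], [-0.004, -0.949, -0.316], [-1.0, 0.004, 0.0]]
ft_force: [-0.7, 1.5, 6.2]
grip_width: 0.0444
```

Emit:
carry_out(
  motion=[
    [[-4,0,0,0,0,0,3.5],[-8,0,0,0,0,0,3.5],[-11.5,0,0,0,0,0,3.5],[-13.4,0,0,0,0,0,3.5],[-13.4,0,0,0,0,0,3.5]],
  ],
)

```text
time_s: 10.45
position: [0.6587, -0.3197, 0.1743]
tool_rot: [[0.008, 0.316, -0.949], [-0.008, -0.949, -0.316], [-1.0, 0.01, -0.005]]
ft_force: [0.6, 0.3, -0.6]
grip_width: 0.0443
```

Emit:
carry_out(
  motion=[
    [[0,-4,0.6,0,0,0,3.5],[0,-8,1.2,0,0,0,3.5],[0,-12,1.8,0.04,0,0,3.5],[0,-16,2.4,0.04,0,0,3.5],[0,-19,3,0.04,0,0,3.5]],
  ],
)

```text
time_s: 10.87
position: [0.5668, -0.1452, 0.1665]
tool_rot: [[-0.003, 0.279, -0.96], [-0.001, -0.96, -0.279], [-1.0, 0.0, 0.003]]
ft_force: [0.6, 0.1, 0.0]
grip_width: 0.0443
```

Emit:
carry_out(
  motion=[
    [[0,-4,0.6,0,0,0,3.5],[0,-8,1.2,0,0,0,3.5],[0,-12,1.8,0,0,0,3.5],[0,-14.5,2.2,0,0,0,3.5],[0,-14.5,2.2,0,0,0,3.5]],
  ],
)

```text
time_s: 11.28
position: [0.5046, -0.0109, 0.1667]
tool_rot: [[-0.004, 0.282, -0.959], [-0.0, -0.959, -0.282], [-1.0, -0.001, 0.003]]
ft_force: [-0.1, -0.2, 0.0]
grip_width: 0.0442
```

Run:
```python
from h import *
state()
u,v=S[2];plan([(u,v,50,PY),(u,v,165,PY),(510,-422,165,126)])
```

```text
t 11.28 p [ 0.5046 -0.0109  0.1667] F [-0.1 -0.2  0. ] w 0.0442
[11.7, 0.5, 0.4, 0.0, 0.0, 0.0] rows 2.8
[-11.5, 0.0, 0.0, 0.0, 0.0, 0.0] rows 2.8
[0.0, 39.1, 10.7, -0.34, 0.0, 0.0] rows 9.7
```

Emit:
carry_out(
  motion=[
    [[4,0.5,0.4,0,0,0,3.5],[7.5,0.5,0.4,0,0,0,3.5],[10,0.5,0.4,0,0,0,3.5],[11.7,0.5,0.4,0,0,0,3.5],[11.7,0.5,0.4,0,0,0,3.5]],
  ],
)

```text
time_s: 11.7
position: [0.5038, -0.021, 0.0472]
tool_rot: [[-0.005, 0.278, -0.961], [-0.0, -0.961, -0.278], [-1.0, -0.001, 0.005]]
ft_force: [-0.1, -0.6, -1.0]
grip_width: 0.0441
```

Emit:
carry_out(
  motion=[
    [[0,0,0,0,0,0,3.5],[0,0,0,0,0,0,3.5],[0,0,0,0,0,0,5.6],[0,0,0,0,0,0,5.6],[0,0,0,0,0,0,5.6]],
  ],
)

```text
time_s: 12.12
position: [0.5047, -0.0211, 0.0498]
tool_rot: [[-0.002, 0.278, -0.961], [-0.002, -0.961, -0.278], [-1.0, 0.001, 0.002]]
ft_force: [0.2, 0.5, -1.1]
grip_width: 0.0561
```

Emit:
carry_out(
  motion=[
    [[-4,0,0,0,0,0,5.6],[-8,0,0,0,0,0,5.6],[-11.5,0,0,0,0,0,7],[-11.5,0,0,0,0,0,7]],
  ],
)

```text
time_s: 12.45
position: [0.5073, -0.0214, 0.1709]
tool_rot: [[0.009, 0.278, -0.96], [-0.005, -0.96, -0.278], [-1.0, 0.007, -0.008]]
ft_force: [1.6, -0.8, 0.6]
grip_width: 0.0702
```

Emit:
carry_out(
  motion=[
    [[0,4,1.1,0,0,0,7],[0,8,2.2,0,0,0,7],[0,12,3.3,0,0,0,7],[0,16,4.3,0,0,0,7],[0,20,5.4,0,0,0,7]],
  ],
)

```text
time_s: 12.87
position: [0.5082, -0.2299, 0.1647]
tool_rot: [[-0.002, 0.278, -0.96], [-0.002, -0.96, -0.278], [-1.0, 0.001, 0.002]]
ft_force: [0.8, 0.7, -0.3]
grip_width: 0.0701
```

Emit:
carry_out(
  motion=[
    [[0,4,1.1,-0.07,0,0,7],[0,8,2.2,-0.14,0,0,7],[0,12,3.3,-0.2,0,0,7],[0,16,4.3,-0.27,0,0,7],[0,19.1,5.3,-0.34,0,0,7]],
  ],
)

```text
time_s: 13.28
position: [0.5102, -0.4292, 0.1645]
tool_rot: [[-0.002, 0.584, -0.812], [-0.002, -0.812, -0.584], [-1.0, 0.0, 0.003]]
ft_force: [-0.1, 0.1, 0.3]
grip_width: 0.0699
```

Emit:
carry_out(
  motion=[
    [[0,0,0,0,0,0,7],[0,0,0,0,0,0,7],[0,0,0,0,0,0,7]],
  ],
)

```text
time_s: 13.53
position: [0.5106, -0.4256, 0.1645]
tool_rot: [[-0.003, 0.582, -0.813], [-0.001, -0.813, -0.582], [-1.0, -0.001, 0.003]]
ft_force: [1.0, 0.4, -0.2]
grip_width: 0.0701
```

Run:
```python
from h import *
state();o=wr();s=env.observe()["position"][:2]*1000
b=min(o,key=lambda b:np.hypot(b[2]-s[0],b[3]-s[1]));carry((b[2],b[3],b[6]),3)
d=env.get_image("wrist");cv2.imwrite("pics/w3.png",d["image"][:,:,::-1])
```

```text
t 13.53 p [ 0.5106 -0.4256  0.1645] F [ 1.   0.4 -0.2] w 0.0701
[ 252.6  178.8  513.4 -422.8   62.1   39.2   32.2]
[7.5, 0.0, -0.4, 0.06, 0.0, 0.0] rows 1.8
[5.9, 0.0, 0.0, 0.0, 0.0, 0.0] rows 1.4
[0.0, 0.0, 0.0, 0.0, 0.0, 0.0] rows 0.0
[-13.4, 0.0, 0.1, 0.0, 0.0, 0.0] rows 3.2
[0.0, -37.2, -13.0, 0.28, 0.0, 0.0] rows 9.4
[11.6, 0.0, 0.0, 0.0, 0.0, 0.0] rows 2.8
[0.0, 0.0, 0.0, 0.0, 0.0, 0.0] rows 0.0
[-11.6, 0.0, 0.0, 0.0, 0.0, 0.0] rows 2.8
```

View pics/w3.png

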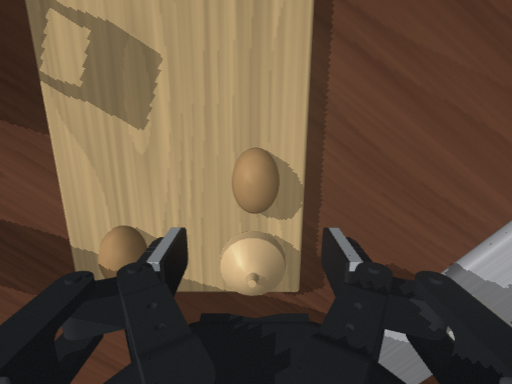

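The wrist view shows the potato at (256,181), with the onion about 10 mm behind it and clear of the jaw line. Picking it up.

Emit:
carry_out(
  motion=[
    [[4,0,-0.4,0.04,0,0,7],[8,0,-0.4,0.04,0,0,7],[11,0,-0.4,0.04,0,0,7],[13.4,0,-0.4,0.04,0,0,7],[13.4,0,-0.4,0.04,0,0,7]],
  ],
)

```text
time_s: 14.05
position: [0.5123, -0.4209, 0.026]
tool_rot: [[-0.008, 0.55, -0.835], [0.006, -0.835, -0.55], [-1.0, -0.009, 0.004]]
ft_force: [0.7, -0.2, -0.1]
grip_width: 0.0699
```

Emit:
carry_out(
  motion=[
    [[0,0,0,0,0,0,7],[0,0,0,0,0,0,3.5],[0,0,0,0,0,0,3.5],[0,0,0,0,0,0,3.5],[0,0,0,0,0,0,3.5]],
  ],
)

```text
time_s: 14.47
position: [0.5145, -0.4246, 0.0336]
tool_rot: [[0.0, 0.55, -0.835], [-0.004, -0.835, -0.55], [-1.0, 0.004, 0.002]]
ft_force: [-0.4, 1.0, 5.8]
grip_width: 0.044
```

Emit:
carry_out(
  motion=[
    [[-4,0,0,0,0,0,3.5],[-8,0,0,0,0,0,3.5],[-11.5,0,0,0,0,0,3.5],[-13.4,0,0,0,0,0,3.5],[-13.4,0,0,0,0,0,3.5]],
  ],
)

```text
time_s: 14.88
position: [0.5153, -0.4251, 0.1721]
tool_rot: [[0.005, 0.55, -0.835], [-0.01, -0.835, -0.55], [-1.0, 0.012, 0.001]]
ft_force: [-0.1, -1.1, -0.7]
grip_width: 0.044
```

Emit:
carry_out(
  motion=[
    [[0,-3.8,-1.3,0,0,0,3.5],[0,-7.6,-2.6,0,0,0,3.5],[0,-11.4,-4,0,0,0,3.5],[0,-15.2,-5.3,0,0,0,3.5],[0,-19,-6.6,0,0,0,3.5]],
  ],
)

```text
time_s: 15.3
position: [0.4637, -0.2269, 0.1648]
tool_rot: [[-0.002, 0.549, -0.836], [-0.002, -0.836, -0.549], [-1.0, 0.0, 0.003]]
ft_force: [0.8, 0.4, 0.0]
grip_width: 0.0447
```

Emit:
carry_out(
  motion=[
    [[0,-3.6,-1.3,0.06,0,0,3.5],[0,-7.2,-2.6,0.12,0,0,3.5],[0,-11,-3.9,0.18,0,0,3.5],[0,-15,-5.2,0.24,0,0,3.5],[0,-18.2,-6.4,0.3,0,0,3.5]],
  ],
)

```text
time_s: 15.72
position: [0.4165, -0.0393, 0.1648]
tool_rot: [[-0.002, 0.275, -0.961], [-0.001, -0.961, -0.275], [-1.0, 0.001, 0.003]]
ft_force: [0.7, 0.8, -0.2]
grip_width: 0.0443
```

Emit:
carry_out(
  motion=[
    [[0,0,0,0,0,0,3.5],[0,0,0,0,0,0,3.5],[0,0,0,0,0,0,3.5]],
  ],
)

```text
time_s: 15.97
position: [0.4184, -0.0419, 0.1649]
tool_rot: [[-0.001, 0.279, -0.96], [-0.002, -0.96, -0.279], [-1.0, 0.001, 0.002]]
ft_force: [0.9, -1.0, 0.1]
grip_width: 0.0444
```

Run:
```python
from h import *
state()
u,v=S[3];plan([(u,v,50,PY),(u,v,165,PY),(366,-358,165,128)])
```

```text
t 15.97 p [ 0.4184 -0.0419  0.1649] F [ 0.9 -1.   0.1] w 0.0444
[11.5, 0.0, -0.7, 0.0, 0.0, 0.0] rows 2.8
[-11.5, 0.0, 0.0, 0.0, 0.0, 0.0] rows 2.8
[0.1, 28.9, 14.6, -0.38, 0.0, 0.0] rows 7.8
```

Emit:
carry_out(
  motion=[
    [[4,0,-0.7,0,0,0,3.5],[7.5,0,-0.7,0,0,0,3.5],[10,0,-0.7,0,0,0,3.5],[11.5,0,-0.7,0,0,0,3.5],[11.5,0,-0.7,0,0,0,3.5]],
  ],
)

```text
time_s: 16.38
position: [0.4242, -0.0408, 0.0471]
tool_rot: [[-0.006, 0.276, -0.961], [0.0, -0.961, -0.276], [-1.0, -0.002, 0.006]]
ft_force: [-0.7, 0.2, 0.0]
grip_width: 0.0439
```

Emit:
carry_out(
  motion=[
    [[0,0,0,0,0,0,3.5],[0,0,0,0,0,0,3.5],[0,0,0,0,0,0,5.6],[0,0,0,0,0,0,5.6],[0,0,0,0,0,0,5.6]],
  ],
)

```text
time_s: 16.8
position: [0.4249, -0.04, 0.05]
tool_rot: [[-0.001, 0.278, -0.961], [-0.002, -0.961, -0.278], [-1.0, 0.001, 0.002]]
ft_force: [-0.9, 0.4, 0.1]
grip_width: 0.0563
```

Emit:
carry_out(
  motion=[
    [[-4,0,0,0,0,0,5.6],[-8,0,0,0,0,0,5.6],[-11.5,0,0,0,0,0,7],[-11.5,0,0,0,0,0,7]],
  ],
)

```text
time_s: 17.13
position: [0.4272, -0.0404, 0.1705]
tool_rot: [[0.008, 0.278, -0.96], [-0.006, -0.96, -0.279], [-1.0, 0.008, -0.006]]
ft_force: [0.9, -0.6, -0.2]
grip_width: 0.07
```

Emit:
carry_out(
  motion=[
    [[0,3.6,1.8,0,0,0,7],[0,7.2,3.6,0,0,0,7],[0,10.8,5.4,0,0,0,7],[0,14.4,7.2,0,0,0,7],[0,18,9,0,0,0,7]],
  ],
)

```text
time_s: 17.55
position: [0.3877, -0.2393, 0.1651]
tool_rot: [[-0.002, 0.278, -0.96], [-0.002, -0.96, -0.278], [-1.0, 0.001, 0.003]]
ft_force: [1.7, -0.0, 0.2]
grip_width: 0.0701
```

Emit:
carry_out(
  motion=[
    [[0,3.6,1.8,-0.12,0,0,7],[0,7.2,3.6,-0.24,0,0,7],[0,10.9,5.6,-0.36,0,0,7],[0,10.9,5.6,-0.38,0,0,7],[0,10.9,5.6,-0.38,0,0,7]],
  ],
)

```text
time_s: 17.97
position: [0.3642, -0.3597, 0.1647]
tool_rot: [[-0.003, 0.613, -0.79], [-0.001, -0.79, -0.613], [-1.0, -0.001, 0.003]]
ft_force: [0.9, -0.5, -0.6]
grip_width: 0.07
```

Run:
```python
from h import *
state();o=wr();s=env.observe()["position"][:2]*1000
b=min(o,key=lambda b:np.hypot(b[2]-s[0],b[3]-s[1]));carry((b[2],b[3],b[6]),4)
```

```text
t 17.97 p [ 0.3642 -0.3597  0.1647] F [ 0.9 -0.5 -0.6] w 0.07
[ 256.5  178.3  369.5 -359.5   62.2   43.    32.1]
[7.5, 0.4, -0.3, 0.1, 0.0, 0.0] rows 1.8
[5.9, 0.0, 0.0, 0.0, 0.0, 0.0] rows 1.4
[0.0, 0.0, 0.0, 0.0, 0.0, 0.0] rows 0.0
[-13.4, 0.0, 0.0, 0.0, 0.0, 0.0] rows 3.2
[-0.1, -29.8, -27.4, 0.27, 0.0, 0.0] rows 9.7
[11.6, 0.0, -0.1, 0.0, 0.0, 0.0] rows 2.8
[0.0, 0.0, 0.0, 0.0, 0.0, 0.0] rows 0.0
[-11.6, 0.0, 0.1, 0.0, 0.0, 0.0] rows 2.8
```

Emit:
carry_out(
  motion=[
    [[4,0.4,-0.3,0.07,0,0,7],[8,0.4,-0.3,0.07,0,0,7],[11,0.4,-0.3,0.07,0,0,7],[13.4,0.4,-0.3,0.07,0,0,7],[13.4,0.4,-0.3,0.07,0,0,7]],
  ],
)

```text
time_s: 18.43
position: [0.3686, -0.356, 0.0275]
tool_rot: [[-0.007, 0.558, -0.83], [0.006, -0.83, -0.558], [-1.0, -0.009, 0.003]]
ft_force: [-0.5, -0.1, 0.5]
grip_width: 0.0702
```

Emit:
carry_out(
  motion=[
    [[0,0,0,0,0,0,7],[0,0,0,0,0,0,3.5],[0,0,0,0,0,0,3.5],[0,0,0,0,0,0,3.5],[0,0,0,0,0,0,3.5]],
  ],
)

```text
time_s: 18.85
position: [0.3702, -0.3597, 0.0332]
tool_rot: [[-0.0, 0.558, -0.83], [-0.004, -0.83, -0.558], [-1.0, 0.003, 0.003]]
ft_force: [-0.1, 3.0, 7.4]
grip_width: 0.0443
```

Emit:
carry_out(
  motion=[
    [[-4,0,0,0,0,0,3.5],[-8,0,0,0,0,0,3.5],[-11.5,0,0,0,0,0,3.5],[-13.4,0,0,0,0,0,3.5],[-13.4,0,0,0,0,0,3.5]],
  ],
)

```text
time_s: 19.27
position: [0.3709, -0.3605, 0.1709]
tool_rot: [[0.003, 0.558, -0.83], [-0.01, -0.83, -0.558], [-1.0, 0.01, 0.003]]
ft_force: [0.0, -0.3, -0.9]
grip_width: 0.0445
```

Emit:
carry_out(
  motion=[
    [[0,-3,-2.7,0,0,0,3.5],[0,-6,-5.5,0,0,0,3.5],[0,-9,-8.2,0,0,0,3.5],[0,-12,-11,0,0,0,3.5],[0,-15,-13.7,0,0,0,3.5]],
  ],
)

```text
time_s: 19.68
position: [0.3995, -0.1562, 0.1649]
tool_rot: [[-0.002, 0.557, -0.83], [-0.002, -0.83, -0.557], [-1.0, 0.0, 0.003]]
ft_force: [1.6, -0.8, 0.1]
grip_width: 0.0443
```

Emit:
carry_out(
  motion=[
    [[0,-3,-2.7,0.06,0,0,3.5],[0,-6,-5.5,0.12,0,0,3.5],[0,-9,-8.2,0.18,0,0,3.5],[0,-12,-11,0.24,0,0,3.5],[0,-14.8,-13.7,0.29,0,0,3.5]],
  ],
)

```text
time_s: 20.1
position: [0.4304, 0.0433, 0.1647]
tool_rot: [[-0.002, 0.294, -0.956], [-0.001, -0.956, -0.294], [-1.0, 0.001, 0.002]]
ft_force: [1.3, -0.1, -0.7]
grip_width: 0.0443
```

Emit:
carry_out(
  motion=[
    [[0,0,0,0,0,0,3.5],[0,0,0,0,0,0,3.5],[0,0,0,0,0,0,3.5]],
  ],
)

```text
time_s: 20.35
position: [0.4308, 0.0409, 0.1644]
tool_rot: [[-0.002, 0.298, -0.954], [-0.002, -0.954, -0.298], [-1.0, 0.001, 0.003]]
ft_force: [0.1, -1.4, -0.7]
grip_width: 0.0443
```

Run:
```python
from h import *
state()
u,v=S[4];plan([(u,v,50,PY),(u,v,165,PY),(508,-160,230,PY)])
```

```text
t 20.35 p [0.4308 0.0409 0.1644] F [ 0.1 -1.4 -0.7] w 0.0443
[11.4, 0.6, -1.2, 0.02, 0.0, 0.0] rows 2.8
[-11.5, 0.0, 0.0, 0.0, 0.0, 0.0] rows 2.8
[-6.4, 20.9, -0.6, 0.0, 0.0, 0.0] rows 5.2
```

Emit:
carry_out(
  motion=[
    [[4,0.6,-1.2,0.02,0,0,3.5],[7.5,0.6,-1.2,0.02,0,0,3.5],[10,0.6,-1.2,0.02,0,0,3.5],[11.4,0.6,-1.2,0.02,0,0,3.5],[11.4,0.6,-1.2,0.02,0,0,3.5]],
  ],
)

```text
time_s: 20.77
position: [0.4429, 0.0373, 0.0483]
tool_rot: [[-0.007, 0.276, -0.961], [-0.001, -0.961, -0.276], [-1.0, -0.001, 0.007]]
ft_force: [-1.1, 0.0, -0.7]
grip_width: 0.0441
```

Emit:
carry_out(
  motion=[
    [[0,0,0,0,0,0,3.5],[0,0,0,0,0,0,3.5],[0,0,0,0,0,0,5.6],[0,0,0,0,0,0,5.6],[0,0,0,0,0,0,5.6]],
  ],
)

```text
time_s: 21.18
position: [0.4442, 0.0386, 0.0511]
tool_rot: [[-0.001, 0.278, -0.961], [-0.002, -0.961, -0.278], [-1.0, 0.001, 0.001]]
ft_force: [0.0, 0.3, 1.2]
grip_width: 0.0556
```

Emit:
carry_out(
  motion=[
    [[-4,0,0,0,0,0,5.6],[-8,0,0,0,0,0,5.6],[-11.5,0,0,0,0,0,5.6],[-11.5,0,0,0,0,0,5.6]],
  ],
)

```text
time_s: 21.52
position: [0.4467, 0.0386, 0.1716]
tool_rot: [[0.009, 0.279, -0.96], [-0.003, -0.96, -0.279], [-1.0, 0.006, -0.008]]
ft_force: [-0.2, 0.1, -0.2]
grip_width: 0.0561
```

Emit:
carry_out(
  motion=[
    [[-1.3,4,0,0,0,0,5.6],[-2.6,8,-0.2,0,0,0,5.6],[-3.9,12,-0.4,0,0,0,5.6],[-5.2,16,-0.5,0,0,0,5.6],[-6.4,19.5,-0.6,0,0,0,5.6]],
  ],
)

```text
time_s: 21.93
position: [0.5045, -0.1487, 0.2303]
tool_rot: [[-0.002, 0.278, -0.961], [-0.002, -0.961, -0.278], [-1.0, 0.001, 0.003]]
ft_force: [1.5, -0.7, 0.4]
grip_width: 0.0561
```

Emit:
carry_out(
  motion=[
    [[0,0,0,0,0,0,5],[0,0,0,0,0,0,5],[0,0,0,0,0,0,4]],
  ],
)

```text
time_s: 22.18
position: [0.5039, -0.1461, 0.229]
tool_rot: [[-0.004, 0.278, -0.961], [-0.001, -0.961, -0.278], [-1.0, -0.0, 0.004]]
ft_force: [0.5, -1.0, -0.4]
grip_width: 0.0408
```

Run:
```python
from h import *
state();d=env.get_image("wrist");cv2.imwrite("pics/w4.png",d["image"][:,:,::-1])
for n,p in dict(h=(.505,-.171,.112),potpan=(.505,-.171,.07)).items():print(n,proj(d,np.array(p)))
```

```text
t 22.18 p [ 0.5039 -0.1461  0.229 ] F [ 0.5 -1.  -0.4] w 0.0408
h [279.81364848 193.53009239]
potpan [276.35686562 182.25063252]
```

View pics/w4.png

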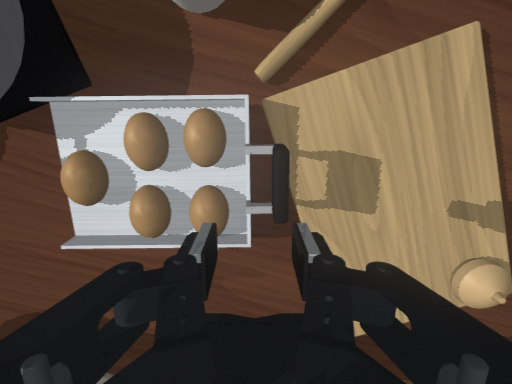

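The wrist view shows all five potatoes flat in the pan. The handle is at (281,184), the board is empty apart from the onion, and the pan looks unmoved.

Run:
```python
from h import *
d=env.get_image("wrist");p=ray(d,(281,184),.112);print(p)
a=ray(d,(281,146),.112);b=ray(d,(280,221),.112);print(a,b,np.degrees(np.arctan2(*(a-b)[1::-1])))
x,y=(p[:2]+np.array([.505,-.171]))/2*1000;print(x,y)
plan([(x,y,82,PY),(x,y,82,PY)])
d=env.get_image("top");print(potatoes(d,(215,120,440,270),.05)[1].round(0))
```

```text
[ 0.51382804 -0.16881149  0.112     ]
[ 0.54647875 -0.15841703  0.112     ] [ 0.47936694 -0.17879752  0.112     ] 16.892466280347506
509.4140176910932 -169.90574324264983
[14.7, 2.5, 0.1, 0.0, 0.0, 0.0] rows 3.6
[0.0, 0.0, 0.0, 0.0, 0.0, 0.0] rows 0.0
[[ 341.  258.  331. -255.  113.   86.   85.]
 [ 414.  250.  352. -475.  196.   55.  115.]
 [ 229.  246.  371.   53.  170.  118.   12.]
 [ 237.  219.  441.   36.   55.   34.   15.]
 [ 433.  197.  494. -524.   49.   37.   80.]
 [ 257.  198.  501.  -24.   55.   34.   15.]
 [ 277.  189.  527.  -80.   49.   32.  173.]
 [ 276.  159.  611.  -76.  113.   75.  107.]
 [ 385.  138.  648. -411.  403.  173.   84.]
 [ 229.  129.  703.   54.  101.   64.   90.]]
```

Emit:
carry_out(
  motion=[
    [[4,2.5,0.1,0,0,0,3.4],[7,2.5,0.1,0,0,0,3.4],[10,2.5,0.1,0,0,0,3.4],[10,2.5,0.1,0,0,0,3.4],[10,2.5,0.1,0,0,0,3.4]],
  ],
)

```text
time_s: 22.75
position: [0.5098, -0.1702, 0.1293]
tool_rot: [[-0.005, 0.279, -0.96], [0.0, -0.96, -0.279], [-1.0, -0.001, 0.005]]
ft_force: [0.7, -0.2, 0.9]
grip_width: 0.0341
```

Emit:
carry_out(
  motion=[
    [[1.5,0,0,0,0,0,3.4],[3,0,0,0,0,0,3.4],[4.7,0,0,0,0,0,3.4],[4.7,0,0,0,0,0,3.4],[4.7,0,0,0,0,0,3.4]],
  ],
)

```text
time_s: 23.17
position: [0.5107, -0.1711, 0.0842]
tool_rot: [[-0.001, 0.279, -0.96], [-0.002, -0.96, -0.279], [-1.0, 0.002, 0.002]]
ft_force: [-0.1, 0.2, -0.0]
grip_width: 0.0339
```

Run:
```python
from h import *
state();d=env.get_image("side");cv2.imwrite("pics/s2.png",cv2.resize(d["image"][120:270,190:400,::-1],None,fx=3.5,fy=3.5,interpolation=cv2.INTER_CUBIC))
```

```text
t 23.17 p [ 0.5107 -0.1711  0.0842] F [-0.1  0.2 -0. ] w 0.0339
```

View pics/s2.png

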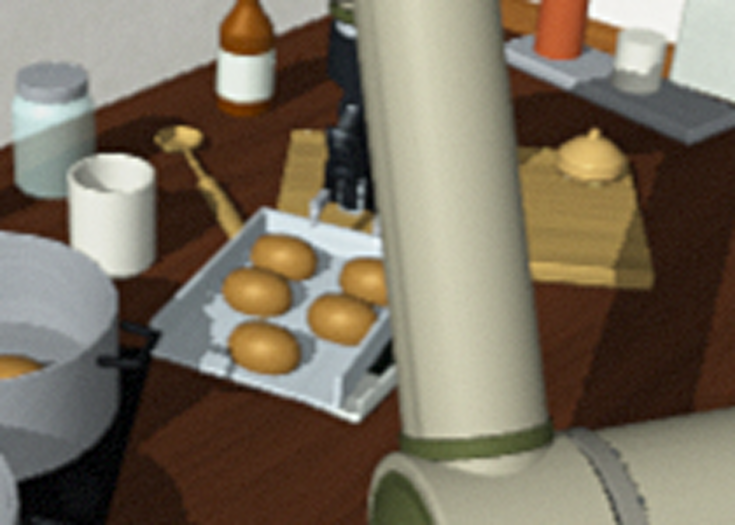

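The side view shows five potatoes in the pan and the gripper over the handle. There is no contact force. Closing hard on the handle, then a small lift.

Emit:
carry_out(
  motion=[
    [[0.2,0,0,0,0,0,2],[0.2,0,0,0,0,0,1],[0.2,0,0,0,0,0,0.8],[0.2,0,0,0,0,0,0.8],[0.2,0,0,0,0,0,0.8]],
  ],
  grip_force=110,
)

```text
time_s: 23.63
position: [0.5105, -0.1713, 0.0819]
tool_rot: [[-0.001, 0.279, -0.96], [-0.002, -0.96, -0.279], [-1.0, 0.002, 0.001]]
ft_force: [-0.2, 1.1, 7.0]
grip_width: 0.0127
```

Emit:
carry_out(
  motion=[
    [[0,0,0,0,0,0,0.8],[-0.5,0,0,0,0,0,0.8],[-1,0,0,0,0,0,0.8],[-1.5,0,0,0,0,0,0.8],[-2,0,0,0,0,0,0.8]],
  ],
)

```text
time_s: 24.05
position: [0.5101, -0.1712, 0.101]
tool_rot: [[-0.003, 0.278, -0.961], [-0.002, -0.961, -0.278], [-1.0, 0.001, 0.003]]
ft_force: [-0.2, -0.3, -4.5]
grip_width: 0.013
```

Emit:
carry_out(
  motion=[
    [[-1,0,0,0,0,0,0.8],[-2,0,0,0,0,0,0.8],[-3,0,0,0,0,0,0.8],[-3,0,0,0,0,0,0.8],[-3,0,0,0,0,0,0.8]],
  ],
)

```text
time_s: 24.47
position: [0.5103, -0.1713, 0.1312]
tool_rot: [[-0.001, 0.278, -0.961], [-0.002, -0.961, -0.278], [-1.0, 0.002, 0.002]]
ft_force: [-0.8, 0.4, -5.4]
grip_width: 0.0129
```

Run:
```python
from h import *
s=state();print(s["wrist_torque"],s["tool_rot"].round(3));d=env.get_image("side");cv2.imwrite("pics/s3.png",cv2.resize(d["image"][120:270,190:400,::-1],None,fx=3.5,fy=3.5,interpolation=cv2.INTER_CUBIC))
```

```text
t 24.47 p [ 0.5103 -0.1713  0.1312] F [-0.8  0.4 -5.4] w 0.0129
[-0.61297548 -0.16661768 -0.04325002] [[-0.001  0.278 -0.961]
 [-0.002 -0.961 -0.278]
 [-1.     0.002  0.002]]
```

View pics/s3.png

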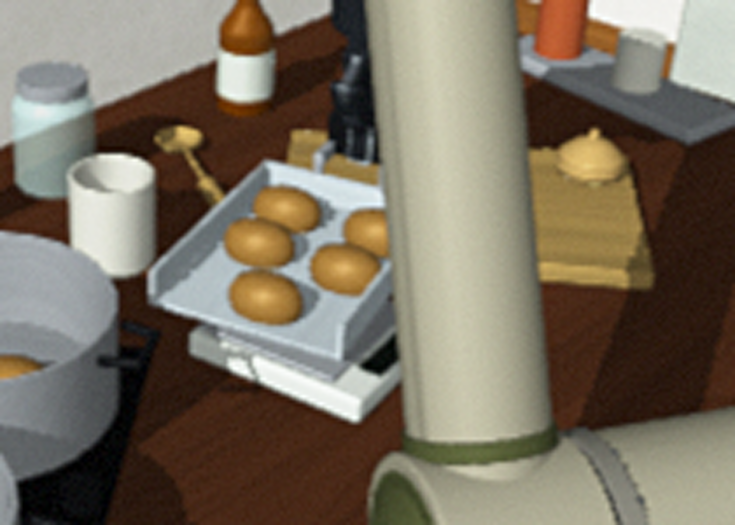

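The pan lifts level, and the added 5.4 N is what the pan plus five potatoes should weigh. Planning the pour: lift, slow transfer, then tilt about the lip.

```bash
cat >> h.py <<'E'
O=np.array([.251,.0045,-.048])   # lip seen from the TCP, pan axes
def Rtool(psi,th):
    a,t=np.radians([psi,th]);X=np.array([np.cos(a)*np.cos(t),np.sin(a)*np.cos(t),-np.sin(t)]);Y=np.array([-np.sin(a),np.cos(a),0]);Z=np.cross(X,Y)
    return np.c_[X,Y,Z],np.c_[-Z,-X,Y]
def lipose(L,psi,th):
    P,T=Rtool(psi,th);return np.array(L)-P@O,T
def calls(keys,p=None,T=None,per=5):
    """keys: commanded poses, one a row (p,T); prints calls of `per` rows relative to each call's start"""
    s=env.observe();p=s["position"] if p is None else p;T=s["tool_rot"] if T is None else T
    for i in range(0,len(keys),per):
        for q,Q in keys[i:i+per]:
            sh=np.round(T.T@(q-p)*100,1)+0.;v=np.round(cv2.Rodrigues(T.T@Q)[0].ravel(),2)+0.
            print([*sh.tolist(),*v.tolist()])
        p=p+T@sh/100;T=T@cv2.Rodrigues(v)[0];print("-- end",p.round(3))
E
python3 - <<'E'
from h import *
d=env.get_image("top");g=cv2.cvtColor(d["image"],cv2.COLOR_RGB2HSV)
print("pot edges check",[ray(d,u,.122)[:2].round(3) for u in[(124,175),(206,175),(165,136),(165,214)]])
s=state()
u=np.array([np.cos(np.radians(97)),np.sin(np.radians(97)),0])
L=np.array([.561,.226,.17])-.035*u
q,Q=lipose(L,97,0);print("goal",q)
p0=np.array([s["position"][0],s["position"][1],.25])
mid=[]
f=lambda x:3*x*x-2*x**3
keys=[(p0+(q-p0)*f(x),Rtool(106.3-9.3*f(x),0)[1]) for x in np.linspace(0,1,11)[1:]]
calls(keys,p0,Rtool(106.3,0)[1])
E
```

```text
pot edges check [array([0.563, 0.336]), array([0.559, 0.116]), array([0.668, 0.227]), array([0.456, 0.226])]
t 24.57 p [ 0.5099 -0.171   0.1302] F [-0.2 -0.1 -5.1] w 0.0131
goal [ 0.60032109 -0.05731979  0.218     ]
[0.1, -0.2, -0.3, 0.0, 0.0, 0.0]
[0.3, -0.9, -1.2, 0.02, 0.0, 0.0]
[0.7, -1.8, -2.6, 0.04, 0.0, 0.0]
[1.1, -2.9, -4.2, 0.06, 0.0, 0.0]
[1.6, -4.2, -5.9, 0.08, 0.0, 0.0]
-- end [ 0.555 -0.114  0.234]
[0.5, -1.4, -1.7, 0.03, 0.0, 0.0]
[0.9, -2.6, -3.2, 0.05, 0.0, 0.0]
[1.3, -3.7, -4.5, 0.07, 0.0, 0.0]
[1.5, -4.4, -5.3, 0.08, 0.0, 0.0]
[1.6, -4.6, -5.6, 0.08, 0.0, 0.0]
-- end [ 0.6   -0.058  0.218]
```

Emit:
carry_out(
  motion=[
    [[-1,0,0,0,0,0,0.8],[-3,0,0,0,0,0,0.8],[-5,0,0,0,0,0,0.8],[-7,0,0,0,0,0,0.8],[-9,0,0,0,0,0,0.8]],
  ],
)

```text
time_s: 24.98
position: [0.51, -0.1709, 0.2207]
tool_rot: [[-0.004, 0.278, -0.961], [-0.001, -0.961, -0.278], [-1.0, -0.001, 0.004]]
ft_force: [0.3, -0.2, -4.9]
grip_width: 0.0126
```

Emit:
carry_out(
  motion=[
    [[-2,0,0,0,0,0,0.8],[-3,0,0,0,0,0,0.8],[-3,0,0,0,0,0,0.8],[-3,0,0,0,0,0,0.8]],
  ],
)

```text
time_s: 25.32
position: [0.5102, -0.1709, 0.2498]
tool_rot: [[-0.003, 0.278, -0.961], [-0.001, -0.961, -0.278], [-1.0, 0.0, 0.003]]
ft_force: [0.3, -0.7, -5.4]
grip_width: 0.0128
```

Emit:
carry_out(
  motion=[
    [[0.1,-0.2,-0.3,0,0,0,0.8],[0.3,-0.9,-1.2,0.02,0,0,0.8],[0.7,-1.8,-2.6,0.04,0,0,0.8],[1.1,-2.9,-4.2,0.06,0,0,0.8],[1.6,-4.2,-5.9,0.08,0,0,0.8]],
  ],
)

```text
time_s: 25.73
position: [0.5555, -0.1137, 0.2327]
tool_rot: [[-0.005, 0.199, -0.98], [-0.001, -0.98, -0.199], [-1.0, -0.0, 0.005]]
ft_force: [1.4, -0.4, -5.2]
grip_width: 0.0129
```

Emit:
carry_out(
  motion=[
    [[0.5,-1.4,-1.7,0.03,0,0,0.8],[0.9,-2.6,-3.2,0.05,0,0,0.8],[1.3,-3.7,-4.5,0.07,0,0,0.8],[1.5,-4.4,-5.3,0.08,0,0,0.8],[1.6,-4.6,-5.6,0.08,0,0,0.8]],
  ],
)

```text
time_s: 26.15
position: [0.6011, -0.0562, 0.2158]
tool_rot: [[-0.006, 0.123, -0.992], [-0.0, -0.992, -0.123], [-1.0, -0.001, 0.006]]
ft_force: [-0.1, -0.6, -5.4]
grip_width: 0.0126
```

Emit:
carry_out(
  motion=[
    [[0,0,0,0,0,0,0.8],[0,0,0,0,0,0,0.8],[0,0,0,0,0,0,0.8],[0,0,0,0,0,0,0.8]],
  ],
)

```text
time_s: 26.48
position: [0.6007, -0.0586, 0.2182]
tool_rot: [[-0.003, 0.121, -0.993], [-0.001, -0.993, -0.121], [-1.0, 0.001, 0.003]]
ft_force: [-0.1, 0.1, -4.9]
grip_width: 0.0127
```

Run:
```python
from h import *
s=state();print(s["q"].round(0))
d=env.get_image("top");cv2.imwrite("pics/t2.png",d["image"][80:300,20:440,::-1])
u=np.array([np.cos(np.radians(97)),np.sin(np.radians(97)),0])
L=np.array([.561,.226,.17])-.035*u;L2=L-[0,0,.025]
keys=[lipose(L+(L2-L)*min(1,i/8),97,t) for i,t in enumerate([2,5,8,11,14,17,19,21,23,25,27,29,31,33,35,37,39,41,43,45])]
calls(keys)
```

```text
t 26.48 p [ 0.6007 -0.0586  0.2182] F [-0.1  0.1 -4.9] w 0.0127
[-17.  28.  68.  -0.  84.  66.]
[-0.8, -0.3, 0.0, 0.0, 0.0, 0.03]
[-1.8, -0.6, 0.0, 0.0, 0.0, 0.09]
[-2.8, -1.0, 0.0, 0.0, 0.0, 0.14]
[-3.7, -1.5, 0.0, 0.0, 0.0, 0.19]
[-4.7, -2.0, 0.0, 0.0, 0.0, 0.24]
-- end [ 0.598 -0.039  0.265]
[-1.0, -0.4, 0.0, 0.0, 0.0, 0.06]
[-1.5, -0.7, 0.0, 0.0, 0.0, 0.09]
[-2.1, -1.0, 0.0, 0.0, 0.0, 0.13]
[-2.6, -1.4, 0.0, 0.0, 0.0, 0.16]
[-3.4, -1.7, 0.0, 0.0, 0.0, 0.2]
-- end [ 0.596 -0.014  0.294]
[-0.9, -0.2, 0.1, 0.0, 0.0, 0.03]
[-1.8, -0.4, 0.1, 0.0, 0.0, 0.06]
[-2.7, -0.6, 0.1, 0.0, 0.0, 0.1]
[-3.5, -0.9, 0.1, 0.0, 0.0, 0.13]
[-4.3, -1.2, 0.1, 0.0, 0.0, 0.17]
-- end [0.591 0.015 0.328]
[-0.9, -0.2, 0.0, 0.0, 0.0, 0.03]
[-1.8, -0.4, 0.0, 0.0, 0.0, 0.07]
[-2.6, -0.6, 0.0, 0.0, 0.0, 0.1]
[-3.5, -0.9, 0.0, 0.0, 0.0, 0.14]
[-4.3, -1.2, 0.0, 0.0, 0.0, 0.17]
-- end [0.587 0.049 0.356]
```

View pics/t2.png

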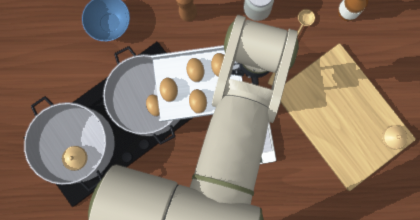

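The top view shows the lip over the target pot at crop (155,90), with all the potatoes still aboard. Tilting gradually.

Emit:
carry_out(
  motion=[
    [[-0.8,-0.3,0,0,0,0.03,0.8],[-1.8,-0.6,0,0,0,0.09,0.8],[-2.8,-1,0,0,0,0.14,0.8],[-3.7,-1.5,0,0,0,0.19,0.8],[-4.7,-2,0,0,0,0.24,0.8]],
  ],
)

```text
time_s: 26.95
position: [0.5983, -0.0382, 0.2657]
tool_rot: [[0.027, 0.118, -0.993], [-0.239, -0.963, -0.121], [-0.971, 0.241, 0.003]]
ft_force: [0.0, 0.6, -5.3]
grip_width: 0.0129
```

Emit:
carry_out(
  motion=[
    [[-1,-0.4,0,0,0,0.06,0.8],[-1.5,-0.7,0,0,0,0.09,0.8],[-2.1,-1,0,0,0,0.13,0.8],[-2.6,-1.4,0,0,0,0.16,0.8],[-3.4,-1.7,0,0,0,0.2,0.8]],
  ],
)

```text
time_s: 27.37
position: [0.5953, -0.0136, 0.2939]
tool_rot: [[0.048, 0.111, -0.993], [-0.424, -0.897, -0.121], [-0.904, 0.427, 0.004]]
ft_force: [-0.5, 0.6, -5.4]
grip_width: 0.0129
```

Emit:
carry_out(
  motion=[
    [[-0.9,-0.2,0.1,0,0,0.03,0.8],[-1.8,-0.4,0.1,0,0,0.06,0.8],[-2.7,-0.6,0.1,0,0,0.1,0.8],[-3.5,-0.9,0.1,0,0,0.13,0.8],[-4.3,-1.2,0.1,0,0,0.17,0.8]],
  ],
)

```text
time_s: 27.78
position: [0.591, 0.0152, 0.3284]
tool_rot: [[0.067, 0.1, -0.993], [-0.57, -0.813, -0.121], [-0.819, 0.574, 0.002]]
ft_force: [-0.1, 0.2, -4.2]
grip_width: 0.0124
```

Run:
```python
from h import *
s=state();print(s["q"].round(0),s["tool_rot"].round(3))
d=env.get_image("side");cv2.imwrite("pics/s4.png",cv2.resize(d["image"][90:350,60:360,::-1],None,fx=2,fy=2))
```

```text
t 27.78 p [0.591  0.0152 0.3284] F [-0.1  0.2 -4.2] w 0.0124
[  4.  25.  62. -35.  91.  86.] [[ 0.067  0.1   -0.993]
 [-0.57  -0.813 -0.121]
 [-0.819  0.574  0.002]]
```

View pics/s4.png

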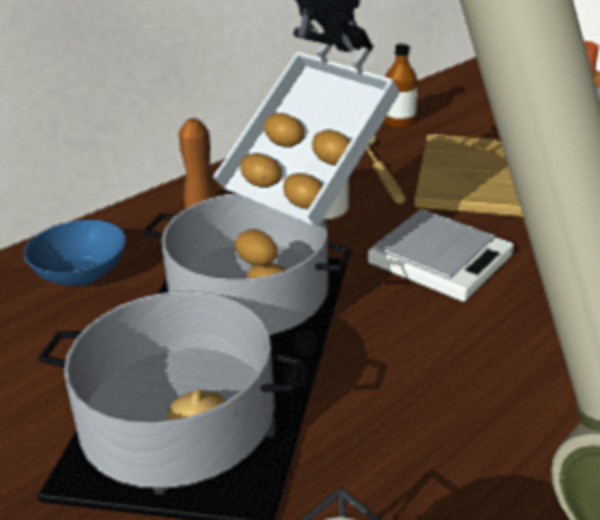

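The side view shows one potato falling into the pot and four sliding down the pan at 35°. Holding this tilt.

Emit:
carry_out(
  motion=[
    [[0,0,0,0,0,0,0.8],[0,0,0,0,0,0,0.8],[0,0,0,0,0,0,0.8],[0,0,0,0,0,0,0.8],[0,0,0,0,0,0,0.8]],
  ],
)

```text
time_s: 28.25
position: [0.5913, 0.0148, 0.3279]
tool_rot: [[0.067, 0.1, -0.993], [-0.569, -0.813, -0.121], [-0.819, 0.573, 0.003]]
ft_force: [-0.1, 0.6, -3.0]
grip_width: 0.0127
```

Emit:
carry_out(
  motion=[
    [[0,0,0,0,0,0,0.8],[0,0,0,0,0,0,0.8],[0,0,0,0,0,0,0.8],[0,0,0,0,0,0,0.8],[0,0,0,0,0,0,0.8]],
  ],
)

```text
time_s: 28.67
position: [0.5913, 0.0153, 0.3278]
tool_rot: [[0.067, 0.101, -0.993], [-0.57, -0.813, -0.122], [-0.819, 0.574, 0.003]]
ft_force: [0.4, -0.4, -2.8]
grip_width: 0.0127
```

Emit:
carry_out(
  motion=[
    [[-0.9,-0.2,0,0,0,0.03,0.8],[-1.8,-0.4,0,0,0,0.07,0.8],[-1.8,-0.4,0,0,0,0.07,0.8],[-1.8,-0.4,0,0,0,0.07,0.8],[-1.8,-0.4,0,0,0,0.07,0.8]],
  ],
)

```text
time_s: 29.08
position: [0.5897, 0.0286, 0.3399]
tool_rot: [[0.074, 0.096, -0.993], [-0.624, -0.772, -0.122], [-0.778, 0.629, 0.003]]
ft_force: [-0.2, -0.3, -2.8]
grip_width: 0.0131
```

Run:
```python
from h import *
s=state()
d=env.get_image("side");cv2.imwrite("pics/s5.png",cv2.resize(d["image"][90:350,60:360,::-1],None,fx=2,fy=2))
u=np.array([np.cos(np.radians(97)),np.sin(np.radians(97)),0])
L=np.array([.561,.226,.145])-.035*u
keys=[lipose(L+[0,0,.045*min(1,(i+1)/5)],97,t) for i,t in enumerate([35,31,27,23,19,15,11,7,4,0])]
calls(keys)
```

```text
t 29.08 p [0.5897 0.0286 0.3399] F [-0.2 -0.3 -2.8] w 0.0131
[1.1, 0.9, 0.0, 0.0, 0.0, -0.07]
[2.1, 1.6, 0.0, 0.0, 0.0, -0.14]
[3.2, 2.2, 0.0, 0.0, 0.0, -0.21]
[4.3, 2.7, 0.0, 0.0, 0.0, -0.28]
[5.4, 3.0, 0.0, 0.0, 0.0, -0.35]
-- end [ 0.597 -0.028  0.317]
[1.7, 0.3, 0.0, 0.0, 0.0, -0.07]
[3.5, 0.4, 0.0, 0.0, 0.0, -0.14]
[5.3, 0.4, 0.0, 0.0, 0.0, -0.21]
[6.6, 0.4, 0.0, 0.0, 0.0, -0.26]
[8.4, 0.2, 0.0, 0.0, 0.0, -0.33]
-- end [ 0.6   -0.057  0.238]
```

View pics/s5.png

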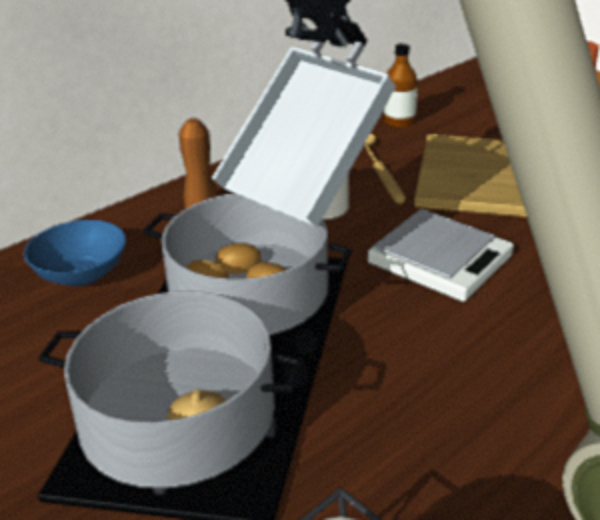

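The side view shows the pan empty and the potatoes in the pot. Levelling, then returning. I'll also measure the exposed platform.

Emit:
carry_out(
  motion=[
    [[1.1,0.9,0,0,0,-0.07,0.8],[2.1,1.6,0,0,0,-0.14,0.8],[3.2,2.2,0,0,0,-0.21,0.8],[4.3,2.7,0,0,0,-0.28,0.8],[5.4,3,0,0,0,-0.35,0.8]],
  ],
)

```text
time_s: 29.55
position: [0.5967, -0.0293, 0.3175]
tool_rot: [[0.038, 0.115, -0.993], [-0.32, -0.94, -0.121], [-0.947, 0.322, 0.001]]
ft_force: [-0.7, 0.5, -1.8]
grip_width: 0.0132
```

Emit:
carry_out(
  motion=[
    [[1.7,0.3,0,0,0,-0.07,0.8],[3.5,0.4,0,0,0,-0.14,0.8],[5.3,0.4,0,0,0,-0.21,0.8],[6.6,0.4,0,0,0,-0.26,0.8],[8.4,0.2,0,0,0,-0.33,0.8]],
  ],
)

```text
time_s: 29.97
position: [0.6001, -0.0581, 0.2387]
tool_rot: [[-0.001, 0.12, -0.993], [0.0, -0.993, -0.12], [-1.0, -0.001, 0.001]]
ft_force: [0.1, 0.6, -2.0]
grip_width: 0.0127
```

Emit:
carry_out(
  motion=[
    [[0,0,0,0,0,0,0.8],[0,0,0,0,0,0,0.8],[0,0,0,0,0,0,0.8]],
  ],
)

```text
time_s: 30.22
position: [0.6002, -0.0572, 0.2394]
tool_rot: [[-0.001, 0.121, -0.993], [-0.003, -0.993, -0.121], [-1.0, 0.003, 0.001]]
ft_force: [-0.1, 0.3, -2.5]
grip_width: 0.013
```

Run:
```python
from h import *
s=state();print(s["tool_rot"].round(3))
d=env.get_image("side");C=[ray(d,u,.03)[:2] for u in[(274,196),(306,209),(285,228.5),(252.5,212.5)]]
print(np.round(C,3),np.mean(C,0).round(4),[np.linalg.norm(C[i]-C[i-1]).round(3) for i in range(4)])
Q=Rtool(106.3,0)[1];plan([(510,-171,250,Q),(510,-171,110,Q),(510,-171,83,Q)])
t=env.get_image("top");cv2.imwrite("pics/t3.png",cv2.resize(t["image"][110:260,100:380,::-1],None,fx=2.8,fy=2.8,interpolation=cv2.INTER_CUBIC))
```

```text
t 30.22 p [ 0.6002 -0.0572  0.2394] F [-0.1  0.3 -2.5] w 0.013
[[-0.001  0.121 -0.993]
 [-0.003 -0.993 -0.121]
 [-1.     0.003  0.001]]
[[ 0.523 -0.1  ]
 [ 0.404 -0.111]
 [ 0.386  0.014]
 [ 0.507  0.019]] [ 0.4552 -0.0444] [np.float64(0.12), np.float64(0.12), np.float64(0.126), np.float64(0.122)]
[-1.0, 10.2, 10.4, -0.16, 0.0, 0.0] rows 3.5
[14.0, 0.0, -0.1, 0.0, 0.0, 0.0] rows 3.4
[2.7, 0.0, 0.0, 0.0, 0.0, 0.0] rows 0.6
```

View pics/t3.png

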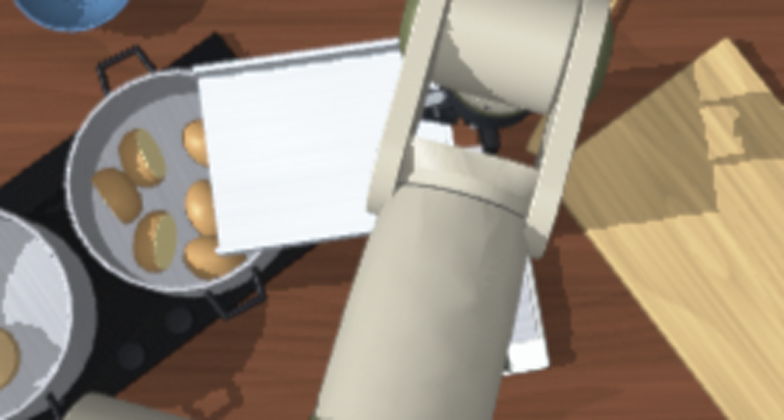

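The top view shows six potato halves in the target pot. The measured platform centre, (0.455,-0.044), is about 13 mm from the pan's original centre. I'll set the pan between the two.

Emit:
carry_out(
  motion=[
    [[-0.2,2.1,2.2,-0.03,0,0,0.8],[-0.5,5,5.2,-0.08,0,0,0.8],[-0.8,8,8.2,-0.12,0,0,0.8],[-1,10.4,10.9,-0.16,0,0,0.8],[-1,10.4,10.9,-0.16,0,0,0.8]],
  ],
)

```text
time_s: 30.73
position: [0.5017, -0.1771, 0.2505]
tool_rot: [[-0.002, 0.277, -0.961], [-0.005, -0.961, -0.277], [-1.0, 0.004, 0.003]]
ft_force: [0.3, -0.4, -2.2]
grip_width: 0.0129
```

Emit:
carry_out(
  motion=[
    [[2,0,0,0,0,0,0.8],[5,0,0,0,0,0,0.8],[8,0,0,0,0,0,0.8],[11,0,0,0,0,0,0.8],[13,0,0,0,0,0,0.8]],
  ],
)

```text
time_s: 31.15
position: [0.504, -0.1727, 0.1173]
tool_rot: [[-0.003, 0.279, -0.96], [-0.002, -0.96, -0.279], [-1.0, 0.001, 0.003]]
ft_force: [-0.7, 0.9, -3.4]
grip_width: 0.0126
```

Emit:
carry_out(
  motion=[
    [[0,0,0,0,0,0,0.8],[0,0,0,0,0,0,0.8],[0,0,0,0,0,0,0.8],[0,0,0,0,0,0,0.8]],
  ],
)

```text
time_s: 31.48
position: [0.505, -0.174, 0.1207]
tool_rot: [[0.001, 0.279, -0.96], [-0.003, -0.96, -0.279], [-1.0, 0.004, 0.0]]
ft_force: [-0.9, 0.2, -2.2]
grip_width: 0.0126
```

Run:
```python
from h import *
s=state();Q=Rtool(106.3,0)[1];plan([(505,-174,84,Q)])
d=env.get_image("side");cv2.imwrite("pics/s6.png",cv2.resize(d["image"][120:290,150:400,::-1],None,fx=3,fy=3,interpolation=cv2.INTER_CUBIC))
```

```text
t 31.48 p [ 0.505  -0.174   0.1207] F [-0.9  0.2 -2.2] w 0.0126
[3.7, 0.0, 0.0, 0.0, 0.0, 0.0] rows 0.9
```

View pics/s6.png

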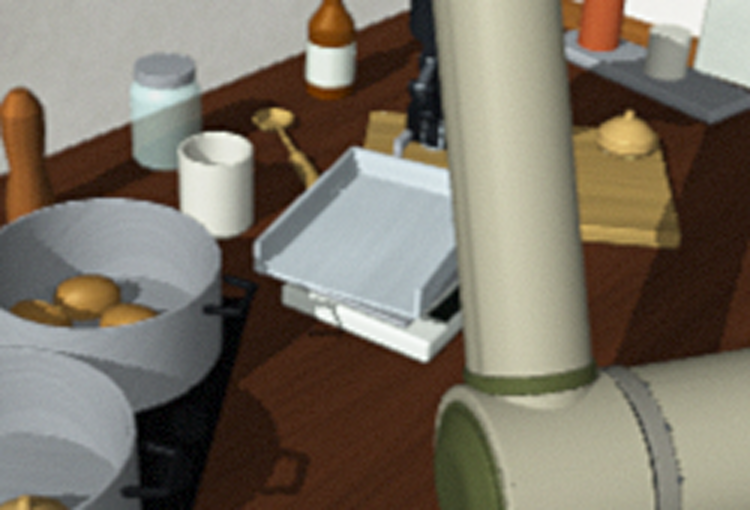

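The side view shows the empty pan level and hovering squarely over the scale. Lowering.

Emit:
carry_out(
  motion=[
    [[1,0,0,0,0,0,0.8],[2,0,0,0,0,0,0.8],[2.8,0,0,0,0,0,0.8],[3.4,0,0,0,0,0,0.8],[3.7,0,0,0,0,0,0.8]],
  ],
)

```text
time_s: 31.95
position: [0.5039, -0.174, 0.0814]
tool_rot: [[-0.003, 0.278, -0.961], [-0.001, -0.961, -0.278], [-1.0, 0.001, 0.003]]
ft_force: [-4.5, -2.5, 18.6]
grip_width: 0.0128
```

Emit:
carry_out(
  motion=[
    [[0,0,0,0,0,0,0.8],[0,0,0,0,0,0,0.8],[0.1,0,0,0,0,0,0.8],[0.1,0,0,0,0,0,0.8]],
  ],
)

```text
time_s: 32.28
position: [0.5041, -0.1739, 0.0817]
tool_rot: [[-0.002, 0.278, -0.961], [-0.002, -0.961, -0.278], [-1.0, 0.001, 0.002]]
ft_force: [-2.8, 0.4, 7.6]
grip_width: 0.0127
```

Run:
```python
from h import *
s=state();print(s["wrist_torque"])
```

```text
t 32.28 p [ 0.5041 -0.1739  0.0817] F [-2.8  0.4  7.6] w 0.0127
[0.50873183 0.41719843 0.13913715]
```

Emit:
carry_out(
  motion=[
    [[-0.1,0,0,0,0,0,0.8],[-0.1,0,0,0,0,0,2],[-0.1,0,0,0,0,0,3.2],[-0.1,0,0,0,0,0,3.2],[-0.1,0,0,0,0,0,3.2]],
  ],
  grip_force=30,
)

```text
time_s: 32.7
position: [0.504, -0.1738, 0.0817]
tool_rot: [[-0.003, 0.278, -0.961], [-0.001, -0.961, -0.278], [-1.0, 0.001, 0.003]]
ft_force: [-0.5, -0.5, -0.1]
grip_width: 0.0319
```

Emit:
carry_out(
  motion=[
    [[-1,0,0,0,0,0,3.2],[-3,0,0,0,0,0,3.2],[-6,0,0,0,0,0,3.2],[-10,0,0,0,0,0,3.2],[-13,0,0,0,0,0,3.2]],
  ],
)

```text
time_s: 33.12
position: [0.5044, -0.1736, 0.2152]
tool_rot: [[-0.001, 0.278, -0.961], [-0.003, -0.961, -0.278], [-1.0, 0.002, 0.001]]
ft_force: [0.8, 0.1, 0.1]
grip_width: 0.0322
```

Emit:
carry_out(
  motion=[
    [[0,4,0,0,0,0,3.2],[0,8,0,0,0,0,3.2],[0,12,0,0,0,0,3.2],[0,16,0,0,0,0,3.2],[0,19,0,0,0,0,3.2]],
  ],
)

```text
time_s: 33.53
position: [0.5572, -0.359, 0.2125]
tool_rot: [[-0.002, 0.277, -0.961], [-0.002, -0.961, -0.277], [-1.0, 0.001, 0.003]]
ft_force: [-0.3, -0.4, 0.7]
grip_width: 0.0317
```

Emit:
carry_out(
  motion=[
    [[0,0,0,0,0,0,3.2],[0,0,0,0,0,0,3.2],[0,0,0,0,0,0,3.2],[0,0,0,0,0,0,3.2],[0,0,0,0,0,0,3.2]],
  ],
)

```text
time_s: 33.95
position: [0.5572, -0.3549, 0.2126]
tool_rot: [[-0.002, 0.279, -0.96], [-0.002, -0.96, -0.279], [-1.0, 0.001, 0.003]]
ft_force: [0.4, 0.1, -0.5]
grip_width: 0.0321
```

Run:
```python
from h import *
s=state()
t=env.get_image("top")["image"][110:290,40:450];d=env.get_image("side")["image"][110:350,60:400]
cv2.imwrite("pics/end.png",np.vstack([cv2.resize(t,(615,270)),cv2.resize(d,(615,int(240*615/340)))[:330]])[:,:,::-1])
```

```text
t 33.95 p [ 0.5572 -0.3549  0.2126] F [ 0.4  0.1 -0.5] w 0.0321
```

View pics/end.png

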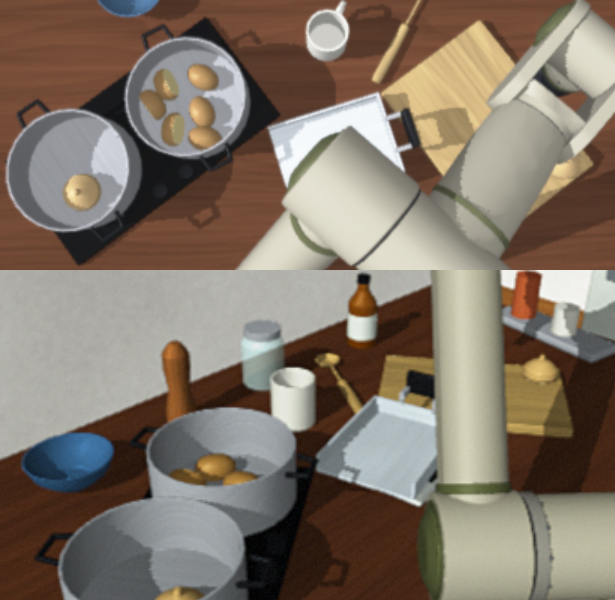

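The final views show six halves in the target pot, the onion in the other pot and the board onion in place. The pan lies flat on the scale, shifted about 7 mm from its start as intended. Handing in.

Run:
```python
from rig import env
env.close_job()
```

```text
the job is handed in; nothing more can be done
```

The job is done and handed in after about 34 s of the 210 s allowed. `close_job` gives no verdict, so what follows rests on my own last checks.

- **Weighing:** I put all five potato halves from the board into the pan on the scale. On lifting, the pan pulled 5.4 N on the wrist, which fits the pan plus five halves.
- **Pouring:** I tipped the pan over the pot that already held a potato, going up to about 39°. The potatoes slid out from about 35° or less. The last top view shows six halves in that pot.
- **Pan:** It sits flat on the scale, let go, with the gripper clear. I aimed it about 7 mm from its original centre, to split the difference with the platform centre I measured.
- **Everything else:** The onion half on the board, the pot with the onion, the mug and the spoon look unmoved.

**Less certain:**
- **Platform centre:** My reading is rough: its sides came out 120–126 mm instead of 135 mm. It disagreed with the pan's starting centre by about 13 mm. Both points are well within the 4 cm allowed.
- **Final view:** The arm partly hid the pan and the board in the last pictures.

I viewed 13 of the 14 pictures allowed.

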